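Unhook the catch cups and nest them

ROBOT

A 6-joint arm with a two-finger parallel gripper is mounted at the origin on the work surface. World frame = base frame: x ahead of the robot, y to its left, z up, the work surface at z = 0. Lengths are in m, angles in degrees, forces in N, time in s.
With the tool pointing down it reaches from about 0.4 to 0.825 m from the base axis. Payload 7 kg.
Tool frame: the origin (TCP) lies midway between the tips of the shut fingers; the grasp point (between the pads) lies 19 mm behind it; z points along the fingers, y is the line along which they close (so a half turn about z gives the same grasp; the last joint's range is limited). The gripper opens to 88 mm and grips with 3 to 60 N. Pads are 19 mm wide; open, the fingers measure 130 mm over their backs; the gripper's body (78 mm by 193 mm) begins 47 mm behind the grasp point.
Start: joints at [87.439, 20.546, 0.682, 0, -70.136, -16.507], TCP at [0.221, 0.638, 0.227] pointing down, gripper open.
Joint ranges: [-176.03, 176.03], [-82.01, 121.73], [-58.28, 71.71], [-173.87, 95.51], [-174.79, -0.11], [-173.66, 173.66]. Speed limits (degrees/s): [136.94, 136.94, 172.46, 180, 180, 180].

INTERFACE

Orientations are given as [roll, pitch, yaw] about the fixed x, y, z axes, in that order (R = Rz(yaw) Ry(pitch) Rx(roll)).
In Python, from plant import telemetry, viewer, workorder gives the robot as it stands. The module is installed in compiled form; this text tells all that it offers.
- The arm moves only by the tool carry_out, never from a script. Its argument "rows" is a list of rows, each a list of 6 numbers: the shift along the tool's x, y, z in m, then the turn, a rotation vector about the tool's x, y, z in rad. In form: [[tx, ty, tz, ax, ay, az], ...]. A call has 1 to 8 rows; each row is the pose to reach, as a shift and turn from the pose commanded when the call began, along the tool's axes at that moment; what a row does not reach only later rows make up. A row lasts 1/8 s, in which the tool goes at most 62.5 mm and 10.7 degrees, less where a joint would pass 70% of its speed; a pose out of reach is approached as far as the arm can. A call with a gripper value outside its range is refused whole. "grip" is the gripper's target within -1 to 1 (fully open at 1, half-way at 0, shut at -1), set as the call begins (left out, the last holds). The fingers move at their own pace and stop on an object; the grip force is fixed at half the most. Time passes only in rows, so rows that repeat a pose let the fingers close. It gives the time, the measured TCP pose, the force, the opening and the grip force at its end, in the units of the state.
- telemetry.get_obs(): the state, without advancing time (a new reading comes with each control period).
- viewer.snapshot(name): name is "scene" or "side" or "wrist"; returns the picture (400x640x3 uint8, red, green, blue); there is no depth.
- viewer.camera_info(name): a dict with "intrinsics" (3x3 intrinsics, pixels), "extrinsics" (4x4, takes a point from camera to world coordinates); the wrist camera has in their place "tool_from_camera" (4x4, takes a point from camera to tool coordinates, whose origin is the TCP and whose axes are the flange's). Camera axes: x right, y down, z forward; pixel columns grow to the right and rows downward; lengths in m; the calibration is good to about 2 mm. A picture is of the moment at which its call begins: read the wrist's pose just before it. camera_info takes no time and is no camera call.
- workorder.close_job(): hands the job in; it is judged then, once.
The state is a dict: "clock": time; "joint_pos": joint angles; "qvel": joint speeds; "tau": joint torques, N m; "tool_pos": TCP position; "orientation": TCP orientation; "force": force on the tool from outside, world axes, zero at the start; "moment": the same for the moment, N m; "opening": finger opening in m; "gripper_force": force on a finger pad.
Only numpy, scipy, OpenCV 4.12 (cv2) and the standard library are available. Lean on these libraries where they do the work, as an engineer would, in place of code of your own. Each camera call takes 0.05 s, during which the arm holds its last target. There are 200 camera calls.

TASK

Clear the perfusion manifold: slide each catch cup along its keyhole until the wide end frees it from its stud, lift it off the rail, and nest all the cups upright in the steel basin, largest first and each smaller one inside the one before. Keep the cups upright, set them down rather than dropping them, and leave the jar, the dishes and the spanner where they are.

Things in the scene. Friction and masses are not known exactly. Their poses are not given: they have to be found in the camera images.
- rail: Fixed dark steel rail on two posts, 560 mm long along its y, top 120 mm above the table, front edge (robot side) at x = -26 mm, back edge +44 mm. Origin: on the table under the middle of the stud line; x points away from the robot. Headed studs stand on it at x = 0, y = -210, -70, +70, +210 mm; one hung cup each, or empty.
- stud0 (a point): Foot of the stud at rail y = -210 mm, on the rail's top. All four studs: upright shank 8 mm diameter, 5.5 mm high, under a brass head 16 mm diameter and 5 mm thick. A hung cup is in front of it, its tab along the rail's +x and lying over the rail, caught under the head in the narrow slot; cup origin about 80 mm in front of the stud and 54 mm above the table, tipped 1 to 4 degrees.
- stud1 (a point): Foot of the stud at rail y = -70 mm. To free a cup: draw it along the slot towards the robot (rail -x) by about 22 mm, until the wide end surrounds the stud (cup origin 102 mm in front of it; the shank meets the end of the hole at 112 mm), then lift it straight up past the head (11 mm). The head passes the wide end with 6 mm to spare all round.
- stud2 (a point): Foot of the stud at rail y = +70 mm, on the rail's top. A hung cup's own weight clamps its tab under the head, so that it drags with up to about 10 N; raising the cup 2 to 3 mm first makes it slide freely.
- stud3 (a point): Foot of the stud at rail y = +210 mm, on the rail's top.
- basin: Loose round steel basin (600 g) on the table, 120 mm outside diameter, 64 mm high, wall 3, floor 6 mm. Origin: centre of underside. Each cup nested stands on the floor of the next larger present, 6 mm higher, with 6 or 7 mm play all round. Point all tabs the same way (within 30 degrees): they lie one above another 2 mm apart, while a tab turned further fouls a larger cup's lug.
- cup_white: Largest catch cup (220 g, may vary by 30%), white plastic, open on top, 100 mm outside diameter, 70 mm high, wall 3 mm, floor 6 mm. Origin: centre of its underside, z up. A steel hanger tab (44 mm wide, 4 mm thick, top level with the rim) sticks out along +x to 123 mm from the axis. May be absent.
- cup_white_lug (a point): Black grip lug on this cup's rim, to be taken from above: 10 mm thick (radially), 26 mm wide, standing 36 mm above the rim (70 to 106 mm above the underside). Point: centre of the lug, 94 mm above the underside, at cup x, y = (0, +48.5) mm: left side, thin along y; axes as the cup's.
- cup_white_key (a point): Keyhole in this cup's tab, along the cup's x: slot 11 mm wide, its closed end at x = 74.5 mm from the cup's axis; the stud rests in it at x about 80 mm. Point: centre of the wide, square end (28 by 28 mm, x = 88 to 116 mm) at x = 102 mm, on the tab's underside, 66 mm above the cup's underside; axes as the cup's.
- cup_blue: Second largest catch cup (180 g, may vary by 30%), blue plastic, open on top, 82 mm outside diameter, 70 mm high, wall 3 mm, floor 6 mm. Origin: centre of its underside, z up. A steel hanger tab (44 mm wide, 4 mm thick, top level with the rim) sticks out along +x to 123 mm from the axis. May be absent.
- cup_blue_lug (a point): Black grip lug on this cup's rim, to be taken from above: 10 mm thick (radially), 26 mm wide, standing 36 mm above the rim (70 to 106 mm above the underside). Point: centre of the lug, 94 mm above the underside, at cup x, y = (-39.5, 0) mm: opposite the tab, thin along x; axes as the cup's.
- cup_blue_key (a point): Keyhole in this cup's tab, along the cup's x: slot 11 mm wide, its closed end at x = 74.5 mm from the cup's axis; the stud rests in it at x about 80 mm. Point: centre of the wide, square end (28 by 28 mm, x = 88 to 116 mm) at x = 102 mm, on the tab's underside, 66 mm above the cup's underside; axes as the cup's.
- cup_orange: Third largest catch cup (140 g, may vary by 30%), orange plastic, open on top, 64 mm outside diameter, 70 mm high, wall 3 mm, floor 6 mm. Origin: centre of its underside, z up. A steel hanger tab (44 mm wide, 4 mm thick, top level with the rim) sticks out along +x to 123 mm from the axis. May be absent.
- cup_orange_lug (a point): Black grip lug on this cup's rim, to be taken from above: 10 mm thick (radially), 26 mm wide, standing 36 mm above the rim (70 to 106 mm above the underside). Point: centre of the lug, 94 mm above the underside, at cup x, y = (0, -30.5) mm: right side, thin along y; axes as the cup's.
- cup_orange_key (a point): Keyhole in this cup's tab, along the cup's x: slot 11 mm wide, its closed end at x = 74.5 mm from the cup's axis; the stud rests in it at x about 80 mm. Point: centre of the wide, square end (28 by 28 mm, x = 88 to 116 mm) at x = 102 mm, on the tab's underside, 66 mm above the cup's underside; axes as the cup's.
- cup_green: Smallest catch cup (110 g, may vary by 30%), green plastic, open on top, 46 mm outside diameter, 70 mm high, wall 3 mm, floor 6 mm. Origin: centre of its underside, z up. A steel hanger tab (44 mm wide, 4 mm thick, top level with the rim) sticks out along +x to 123 mm from the axis. May be absent.
- cup_green_lug (a point): Black grip lug on this cup's rim, to be taken from above: 10 mm thick (radially), 26 mm wide, standing 36 mm above the rim (70 to 106 mm above the underside). Point: centre of the lug, 94 mm above the underside, at cup x, y = (+21.5, 0) mm: at the root of the tab, thin along x; axes as the cup's.
- cup_green_key (a point): Keyhole in this cup's tab, along the cup's x: slot 11 mm wide, its closed end at x = 74.5 mm from the cup's axis; the stud rests in it at x about 80 mm. Point: centre of the wide, square end (28 by 28 mm, x = 88 to 116 mm) at x = 102 mm, on the tab's underside, 66 mm above the cup's underside; axes as the cup's.
- lens_jar: Bystander: amber jar with black cap, 50 mm diameter, 62 mm high; origin at its underside.
- dish_stack: Bystander: low clear stack of culture dishes, 90 mm diameter, 32 mm high; origin at its underside.
- spanner: Bystander: steel spanner, 150 mm long, lying flat; origin under its middle.

How it is judged (in metres and radians):
On the way, in this order (a step that is already met when the one before it is completed fails the run):
1. the white cup, if present, stands released in the nest (horizontal distance between cup_white and basin below 0.013 m and z of cup_white in the frame of basin between 0 and 0.014 m and angle between cup_white's own z axis and vertical below 0.12 rad and contact force between the fingers and cup_white below 0.3 N), for 0.3 s.
2. the blue cup, if present, stands released in the nest (horizontal distance between cup_blue and basin below 0.018 m and z of cup_blue in the frame of basin between 0 and 0.02 m and angle between cup_blue's own z axis and vertical below 0.12 rad and contact force between the fingers and cup_blue below 0.3 N), for 0.3 s.
3. the orange cup, if present, stands released in the nest (horizontal distance between cup_orange and basin below 0.024 m and z of cup_orange in the frame of basin between 0 and 0.026 m and angle between cup_orange's own z axis and vertical below 0.12 rad and contact force between the fingers and cup_orange below 0.3 N), for 0.3 s.
4. the green cup, if present, stands released in the nest (horizontal distance between cup_green and basin below 0.03 m and z of cup_green in the frame of basin between 0 and 0.032 m and angle between cup_green's own z axis and vertical below 0.12 rad and contact force between the fingers and cup_green below 0.3 N), for 0.3 s.
At the end, for the whole second after the job is handed in: Every cup present stands released, upright (7 deg) and still in the basin, inside the next larger one: axis within 13/18/24/30 mm of the basin axis, underside at most 14/20/26/32 mm above the basin underside (white/blue/orange/green). Basin flat on the table (all of step 1 and all of step 2 and all of step 3 and all of step 4 and linear speed of each of cup_white, cup_blue, cup_orange, cup_green, basin below 0.03 m/s and angle between basin's own z axis and vertical below 0.1 rad and height (world z) of basin below 0.012 m); the robot touches nothing.
It fails at once if a cup is tipped by more than 35 degrees (angle between any of cup_white, cup_blue, cup_orange, cup_green's own z axis and vertical above 0.61 rad).
It fails at once if a cup is dropped (falls free faster than 0.8 m/s) ((linear speed of cup_white above 0.8 m/s and contact force between the fingers and cup_white below 0.05 N) or (linear speed of cup_blue above 0.8 m/s and contact force between the fingers and cup_blue below 0.05 N) or (linear speed of cup_orange above 0.8 m/s and contact force between the fingers and cup_orange below 0.05 N) or (linear speed of cup_green above 0.8 m/s and contact force between the fingers and cup_green below 0.05 N)).
It fails at once if a bystander is moved by more than 30 mm (distance of any of lens_jar, dish_stack, spanner from where it was at the start of the episode above 0.03 m).
Of cup_white, cup_blue, cup_orange, cup_green only 3 to 4 are there at a start; the rules pass over those that are not, and their reading is None.
At some moment in a run one of basin may be knocked a few centimetres aside while the robot is not near it.
It also fails if it takes over 210 s, if anything falls off the work surface, if the arm or the gripper's body presses on something with over 40 N, if the wrist force passes 120 N, or if a joint passes its speed limit or range.

## Working session

There is one attempt and no reset: what is moved stays moved. The work goes in short steps, Python scripts to look and compute and a tool call to move; the robot and the scene stay as the last step left them, time stands still between calls to the robot, and variables do not carry over. Pictures are saved under pics/ and viewed, at most 14 in all, crops included, and the job is handed in when it is done.

Besides the shell and the picture viewer there is one more tool, called after ">>>" as name([rows], argument=value, ...), one row to a line, values as JSON. carry_out: Moves the arm, as the interface text tells. Its arguments: {"type":"object","properties":{"rows":{"type":"array"},"grip":{"type":"number"}},"required":["rows"]}

```bash
mkdir -p pics; python3 - <<'E'
from plant import telemetry, viewer
import cv2, numpy as np
np.set_printoptions(precision=4,suppress=True)
print(telemetry.get_obs())
for n in ["scene","side","wrist"]:
    im=viewer.snapshot(n); cv2.imwrite(f"pics/{n}0.png",im[:,:,::-1]); print(n,viewer.camera_info(n))
E
```

```text
{'clock': 0.0, 'joint_pos': array([ 87.4401,  20.5933,   0.634 ,  -0.0222, -70.1342, -16.5079]), 'qvel': array([-0.1007,  0.0375,  0.0432,  0.0622, -0.0268,  0.1119]), 'tau': array([ -0.0002, -58.2724,  29.3057,   6.9973,   0.007 ,  -0.0002]), 'tool_pos': array([0.2204, 0.6375, 0.2256]), 'orientation': array([179.9045,  -0.0065, -19.0754]), 'force': array([-0.2955, -0.1978,  0.0028]), 'moment': array([-0.0363, -0.0075,  0.0098]), 'gripper_force': 0.0, 'opening': 0.08740478785591561}
scene {'intrinsics': array([[436.1092,   0.    , 322.7849],
       [  0.    , 436.1092, 203.3992],
       [  0.    ,   0.    ,   1.    ]]), 'extrinsics': array([[ 0.5359,  0.6858, -0.4924,  1.0388],
       [ 0.8441, -0.4454,  0.2984, -0.3556],
       [-0.0146, -0.5756, -0.8176,  0.9219],
       [ 0.    ,  0.    ,  0.    ,  1.    ]])}
side {'intrinsics': array([[414.4638,   0.    , 317.8146],
       [  0.    , 414.4638, 198.299 ],
       [  0.    ,   0.    ,   1.    ]]), 'extrinsics': array([[ 0.9819, -0.1367,  0.1309,  0.4424],
       [-0.1893, -0.718 ,  0.6699, -0.678 ],
       [ 0.0024, -0.6825, -0.7308,  0.8103],
       [ 0.    ,  0.    ,  0.    ,  1.    ]])}
wrist {'intrinsics': array([[326.9454,   0.    , 327.0502],
       [  0.    , 326.9454, 205.638 ],
       [  0.    ,   0.    ,   1.    ]]), 'tool_from_camera': array([[ 0.0006, -0.9526, -0.3043,  0.0831],
       [ 1.    ,  0.0004,  0.0005,  0.001 ],
       [-0.0004, -0.3043,  0.9526, -0.1581],
       [ 0.    ,  0.    ,  0.    ,  1.    ]])}
```

View pics/scene0.png

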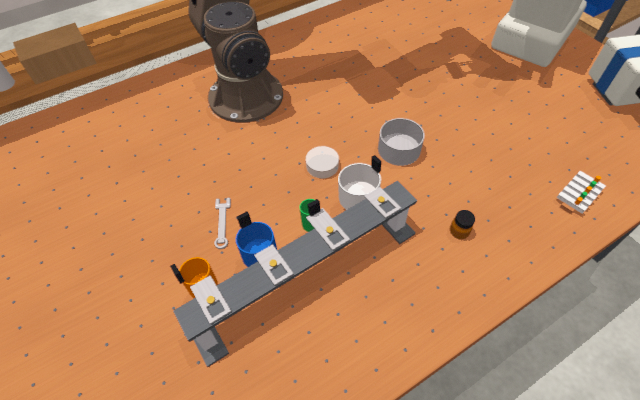

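View pics/side0.png

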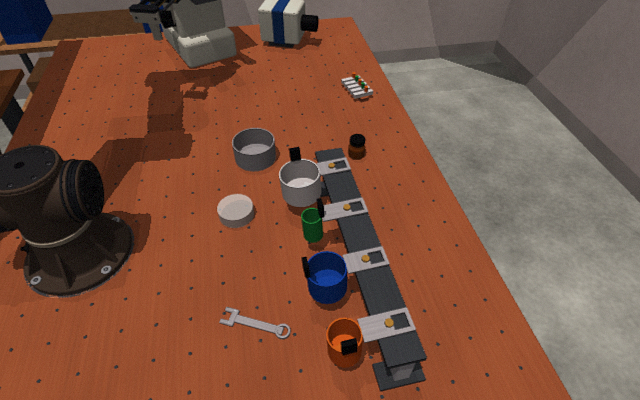

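The pictures show all four cups. Along the rail the brass studs in the scene view, from stud0 to stud3, are orange (211,300), blue (273,263), green (330,230) and white (381,200). The basin is at (401,140), the dishes at (322,162), the jar at (463,224) and the spanner at (222,222).

```bash
cat > h.py <<'E'
from plant import telemetry, viewer
import cv2, numpy as np
from scipy.spatial.transform import Rotation as Ro
from scipy.optimize import least_squares
np.set_printoptions(precision=4,suppress=True)
def toolT():
    o=telemetry.get_obs(); T=np.eye(4); T[:3,:3]=Ro.from_euler('xyz',o['orientation'],degrees=True).as_matrix(); T[:3,3]=o['tool_pos']; return T
def cam(n,T=None):
    c=viewer.camera_info(n); return c['intrinsics'],(c['extrinsics'] if n!='wrist' else T@c['tool_from_camera'])
def rays(uv,K,E):
    uv=np.atleast_2d(np.array(uv,float)); d=np.c_[(uv-K[:2,2])/[K[0,0],K[1,1]],np.ones(len(uv))]@E[:3,:3].T
    return E[:3,3],d
def onz(uv,K,E,z):
    p,d=rays(uv,K,E); return p+d*((z-p[2])/d[:,2])[:,None]
def proj(P,K,E):
    q=(np.atleast_2d(P)-E[:3,3])@E[:3,:3]; return q[:,:2]/q[:,2:]*[K[0,0],K[1,1]]+K[:2,2]
def tri(uvs,KEs):
    A=np.zeros((3,3));b=np.zeros(3)
    for uv,(K,E) in zip(uvs,KEs):
        p,d=rays(uv,K,E); d=d[0]/np.linalg.norm(d[0]); M=np.eye(3)-np.outer(d,d); A+=M;b+=M@p
    return np.linalg.solve(A,b)
def blobs(mask,amin=8):
    n,l,s,c=cv2.connectedComponentsWithStats(mask.astype(np.uint8)); return [(c[i],s[i,4],l==i) for i in range(1,n) if s[i,4]>=amin]
def hsv(im): return cv2.cvtColor(im,cv2.COLOR_RGB2HSV)
def circ(pts,r):
    f=lambda c:np.hypot(pts[:,0]-c[0],pts[:,1]-c[1])-r
    s=least_squares(f,np.median(pts[:,:2],0),loss='soft_l1',f_scale=0.001); return s.x,np.median(abs(f(s.x)))
def near(bl,uv): return min(bl,key=lambda b:np.hypot(*(b[0]-uv)))
E
cat > m1.py <<'E'
from h import *
ims={n:cv2.imread(f'pics/{n}0.png')[:,:,::-1].copy() for n in('scene','side')}
KE={n:cam(n) for n in ims}
st={'scene':[(211,300),(273,263),(330,230),(381,200)],'side':[(390,323),(366,258),(347,207),(332,165)]}
lg={'scene':[(177,273),(245,220),(314,208),(376,163)],'side':[(349,346),(306,267),(320,208),(295,154)]}
bs={'scene':(401,140),'side':(254,148)}
S={};L={}
for n,im in ims.items():
    H=hsv(im); br=blobs((H[...,0]>12)&(H[...,0]<32)&(H[...,1]>150)&(H[...,2]>120),4); bk=blobs(H[...,2]<45,15)
    S[n]=[near(br,u) for u in st[n]]; L[n]=[near(bk,u) for u in lg[n]]
    print(n,[(b[0].round(1),b[1]) for b in S[n]],[(b[0].round(1),b[1]) for b in L[n]])
    m=(H[...,1]<70); m=near(blobs(m,200),bs[n]); print('basin',m[0],m[1])
    c=max(cv2.findContours(m[2].astype(np.uint8),0,1)[0],key=len)[:,0]
    c=c[c[:,1]<m[0][1]+2]
    print(circ(onz(c,*KE[n],0.064),.06))
P=np.array([tri([S[n][i][0] for n in ims],[KE[n] for n in ims]) for i in range(4)])
Q=np.array([tri([L[n][i][0] for n in ims],[KE[n] for n in ims]) for i in range(4)])
print(P);print(Q)
y=np.array([-.21,-.07,.07,.21]); A=np.c_[np.ones(4),y]
co=np.linalg.lstsq(A,P[:,:2],rcond=None)[0]; d=co[1]; print('rail org',co[0],'yaw',np.degrees(np.arctan2(-d[0],d[1])),np.linalg.norm(d)); print(A@co)
E
python3 m1.py
```

```text
scene [(array([210.5, 299.5]), np.int32(38)), (array([272.9, 262.8]), np.int32(32)), (array([329.5, 229.4]), np.int32(31)), (array([380.8, 199.1]), np.int32(25))] [(array([177.7, 273.9]), np.int32(73)), (array([244.2, 219.7]), np.int32(135)), (array([313.7, 207.4]), np.int32(124)), (array([375.8, 163.5]), np.int32(106))]
basin [400.4195 141.0051] 1752
(array([0.4441, 0.2589]), np.float64(0.001198687706665924))
side [(array([388.8, 322.2]), np.int32(53)), (array([365.1, 257.7]), np.int32(35)), (array([346.6, 206.5]), np.int32(24)), (array([331.1, 164.6]), np.int32(19))] [(array([349. , 346.3]), np.int32(206)), (array([306. , 267.4]), np.int32(113)), (array([320. , 207.5]), np.int32(111)), (array([294.7, 153.9]), np.int32(127))]
basin [253.8621 148.8118] 1530
(array([0.4382, 0.2574]), np.float64(0.0011950261184175762))
[[ 0.6322 -0.3691  0.1252]
 [ 0.6277 -0.2285  0.1253]
 [ 0.6237 -0.0882  0.1256]
 [ 0.6189  0.0521  0.1257]]
[[ 0.5511 -0.402   0.1341]
 [ 0.5068 -0.2328  0.1327]
 [ 0.5631 -0.0902  0.1369]
 [ 0.5357  0.0982  0.1355]]
rail org [ 0.6256 -0.1584] yaw 1.7899975658636835 1.0033231052513103
[[ 0.6322 -0.369 ]
 [ 0.6278 -0.2286]
 [ 0.6234 -0.0882]
 [ 0.619   0.0522]]
```

View pics/wrist0.png

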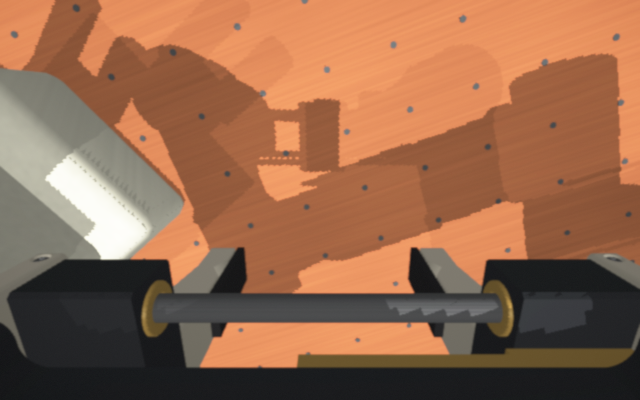

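```bash
cat > go.py <<'E'
import sys; from h import *
# usage: go.py x y z yaw [x y z yaw ...]  -> rows from current pose
T=toolT(); o=telemetry.get_obs(); print('t',o['clock'],'pos',o['tool_pos'],'rpy',o['orientation'],'F',o['force'],'op',o['opening'],'gf',o['gripper_force'])
a=list(map(float,sys.argv[1:]))
for i in range(0,len(a),4):
    R=Ro.from_euler('xyz',[180,0,a[i+3]],degrees=True)
    rv=(Ro.from_matrix(T[:3,:3]).inv()*R).as_rotvec()
    print(np.r_[T[:3,:3].T@(np.array(a[i:i+3])-T[:3,3]),rv].round(4).tolist())
E
python3 go.py 0.441 0.258 0.25 1.8
```

```text
t 0.15 pos [0.2204 0.6376 0.2258] rpy [179.9282  -0.0081 -19.0736] F [-0.8748  0.3925 -0.2344] op 0.08724989334240732 gf 0.0
[0.3325, 0.2867, -0.0238, 0.0013, 0.0001, -0.3643]
```

>>> carry_out([
  [0.042,0.036,-0.004,0,0,-0.06],
  [0.084,0.072,-0.008,0,0,-0.12],
  [0.126,0.108,-0.012,0,0,-0.18],
  [0.168,0.144,-0.016,0,0,-0.24],
  [0.21,0.18,-0.02,0,0,-0.3],
  [0.252,0.216,-0.024,0,0,-0.364],
  [0.294,0.252,-0.024,0,0,-0.364],
  [0.332,0.287,-0.024,0,0,-0.364],
])

```text
clock: 1.15
tool_pos: [0.4411, 0.2564, 0.2507]
orientation: [-180.0, -0.0, 1.8]
force: [1.1, 0.4, -0.0]
opening: 0.088
gripper_force: 0.0
```

>>> carry_out([
  [0,0,0,0,0,0],
  [0,0,0,0,0,0],
], grip=-0.3)

```text
clock: 1.4
tool_pos: [0.4406, 0.2582, 0.2505]
orientation: [-180.0, 0.0, 1.7]
force: [-0.5, -0.4, 0.3]
opening: 0.0729
gripper_force: 0.0
```

```bash
cat > basin.py <<'E'
import sys; from h import *
# usage: basin.py tag ; wrist measurement of basin rim seen from above
T=toolT(); im=viewer.snapshot('wrist'); cv2.imwrite(f'pics/{sys.argv[1]}.png',im[:,:,::-1]); K,E=cam('wrist',T)
o=telemetry.get_obs(); print(o['clock'],o['tool_pos'],o['orientation'],o['opening'])
H=hsv(im); u=proj([0.441,0.258,0.03],K,E)[0]; print('expected',u)
m=near(blobs((H[...,1]<90)[:245],300),u); print(m[0],m[1])
c=max(cv2.findContours(m[2].astype(np.uint8),0,1)[0],key=len)[:,0]; c=c[(c[:,1]<235)]
print(circ(onz(c,K,E,0.064),.06))
E
python3 basin.py bas1; python3 go.py 0.537 0.098 0.2 1.8
```

```text
1.45 [0.4404 0.2587 0.2505] [-179.9952    0.0062    1.7962] 0.0691888224358815
expected [326.2091 174.4206]
[323.3722 178.1379] 9638
(array([0.441, 0.261]), np.float64(0.0005564641194469866))
t 1.45 pos [0.4404 0.2587 0.2505] rpy [-179.9952    0.0062    1.7962] F [-1.1487  0.7     0.1393] op 0.0691888224358815 gf 0.0
[0.0916, 0.1636, 0.0504, -0.0001, 0.0001, -0.0001]
```

>>> carry_out([
  [0.025,0.045,0.01,0,0,0],
  [0.05,0.09,0.02,0,0,0],
  [0.075,0.13,0.03,0,0,0],
  [0.092,0.164,0.045,0,0,0],
  [0.092,0.164,0.05,0,0,0],
  [0.092,0.164,0.05,0,0,0],
])

```text
clock: 2.2
tool_pos: [0.5373, 0.0981, 0.2001]
orientation: [180.0, 0.1, 1.8]
force: [-0.5, 0.2, -0.1]
opening: 0.0307
gripper_force: 0.0
```

```bash
cat > lug.py <<'E'
import sys; from h import *
# usage: lug.py tag x y ztop : find black lug top from the wrist, cast onto ztop
T=toolT(); im=viewer.snapshot('wrist'); cv2.imwrite(f'pics/{sys.argv[1]}.png',im[:,:,::-1]); K,E=cam('wrist',T)
o=telemetry.get_obs(); print(o['clock'],o['tool_pos'],o['orientation'],o['opening'])
x,y,z=map(float,sys.argv[2:5]); u=proj([x,y,z],K,E)[0]; print('expected',u)
H=hsv(im)
for c,a,m in blobs((H[...,2]<50)[:300],40): print(c.round(1),a,cv2.boundingRect(m.astype(np.uint8)),onz(c,K,E,z)[0])
E
python3 lug.py w1 0.537 0.098 0.16
```

```text
2.25 [0.5375 0.0984 0.2006] [179.999    0.0011   1.8726] 0.030782350987049373
expected [325.4124 234.3229]
[604.  196.2] 1486 (566, 183, 74, 28) [ 0.5686 -0.0769  0.16  ]
[330.3 224.5] 578 (325, 199, 12, 51) [0.544  0.0951 0.16  ]
[290.6 275.1] 480 (281, 249, 17, 46) [0.5062 0.1208 0.16  ]
[363.3 274.8] 493 (357, 248, 17, 47) [0.508  0.0712 0.16  ]
[198.6 280.4] 4712 (124, 260, 140, 40) [0.5    0.1839 0.16  ]
[453.  279.2] 4270 (391, 260, 140, 40) [0.5066 0.0095 0.16  ]
```

View pics/w1.png

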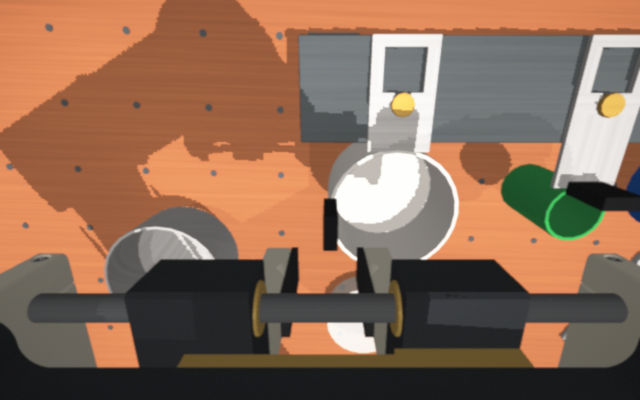

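The wrist view shows the white lug at columns 323–338, rows 199–250, just ahead of the fingers. The white rim is centred near (396,206) and the stud head is at (403,104). The green cup is at right with its lug at (604,196).

```bash
python3 - <<'E'
from h import *
T=toolT();K,E=cam('wrist',T)
print('stud',onz((403,104),K,E,.1305),'rim',onz((396,206),K,E,.124),'lug -x edge',onz([(325,250),(337,250)],K,E,.16), onz([(325,200)],K,E,.16))
E
python3 go.py 0.539 0.096 0.131 1.8
```

```text
stud [[0.6201 0.0494 0.1305]] rim [[0.5467 0.0456 0.124 ]] lug -x edge [[0.5257 0.0983 0.16  ]
 [0.5259 0.0903 0.16  ]] [[0.5605 0.0994 0.16  ]]
t 2.25 pos [0.5375 0.0984 0.2006] rpy [179.999    0.0011   1.8726] F [-0.3096 -0.7114 -0.0216] op 0.030782350987049373 gf 0.0
[0.0015, 0.0024, 0.0696, 0.0, 0.0, 0.0013]
```

>>> carry_out([
  [0.001,0.003,0.03,0,0,0],
  [0.0015,0.0035,0.06,0,0,0],
  [0.0015,0.0035,0.069,0,0,0],
  [0.0015,0.0035,0.069,0,0,0],
])

```text
clock: 2.75
tool_pos: [0.5393, 0.0945, 0.132]
orientation: [180.0, -0.0, 1.9]
force: [0.5, -0.0, 0.6]
opening: 0.0308
gripper_force: 0.0
```

>>> carry_out([
  [0,0,0,0,0,0],
  [0,0,0,0,0,0],
  [0,0,0,0,0,0],
  [0,0,0,0,0,0],
  [0,0,0,0,0,0],
], grip=-1)

```text
clock: 3.38
tool_pos: [0.5397, 0.0943, 0.1321]
orientation: [-179.9, -0.1, 1.8]
force: [-1.6, 4.5, 3.6]
opening: 0.0097
gripper_force: 30.0
```

>>> carry_out([
  [0,0,-0.0025,0,0,0],
  [0,0,-0.0025,0,0,0],
  [-0.005,0,-0.0025,0,0,0],
  [-0.01,0,-0.0025,0,0,0],
  [-0.015,0,-0.0025,0,0,0],
  [-0.02,0,-0.0025,0,0,0],
  [-0.022,0,-0.0025,0,0,0],
  [-0.022,0,-0.0025,0,0,0],
])

```text
clock: 4.38
tool_pos: [0.5172, 0.093, 0.1343]
orientation: [-180.0, -0.0, 1.8]
force: [0.5, 0.1, -2.4]
opening: 0.0097
gripper_force: 30.0
```

```bash
cat > pic.py <<'E'
import sys; from h import *
for a in sys.argv[2:]:
    im=viewer.snapshot(a); cv2.imwrite(f'pics/{sys.argv[1]}_{a}.png',im[:,:,::-1])
E
python3 go.py; python3 pic.py w2 wrist side
```

```text
t 4.375 pos [0.5172 0.093  0.1343] rpy [-179.9958   -0.0179    1.7971] F [ 0.525   0.0528 -2.3832] op 0.00966020742799632 gf 29.979439079761505
```

View pics/w2_wrist.png

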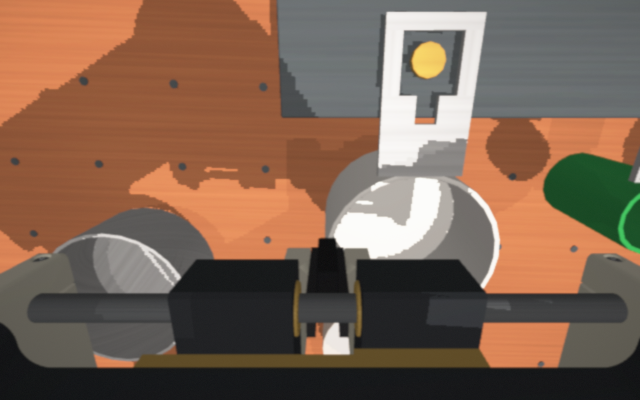

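The stud head at (429,60) sits inside the wide square (columns 402–463, rows 32–95). It is free to lift, so I raise it first and then check the tilt.

>>> carry_out([
  [0,0,-0.008,0,0,0],
  [0,0,-0.016,0,0,0],
  [0,0,-0.03,0,0,0],
  [0,0,-0.05,0,0,0],
  [0,0,-0.075,0,0,0],
  [0,0,-0.1,0,0,0],
  [0,0,-0.1,0,0,0],
  [0,0,-0.1,0,0,0],
])

```text
clock: 5.48
tool_pos: [0.5168, 0.093, 0.2339]
orientation: [-180.0, 0.0, 1.8]
force: [-0.5, -0.0, -2.8]
opening: 0.0099
gripper_force: 30.0
```

```bash
python3 go.py; python3 pic.py w3 wrist side scene; python3 - <<'E'
import cv2
a=cv2.imread('pics/w3_wrist.png')[0:200,340:500]; b=cv2.imread('pics/w3_side.png')[90:220,230:400]
a=cv2.resize(a,None,fx=3,fy=3,interpolation=cv2.INTER_CUBIC)  # 480x600
b=cv2.resize(b,(320,245),interpolation=cv2.INTER_CUBIC); b=cv2.copyMakeBorder(b,0,600-245,0,0,0)
cv2.imwrite('pics/w3c.png',cv2.hconcat([a,b]))
E
```

```text
t 5.475 pos [0.5168 0.093  0.2339] rpy [-179.9818    0.0193    1.7764] F [-0.4713 -0.0131 -2.797 ] op 0.009885330142417893 gf 29.979948699474335
```

View pics/w3c.png

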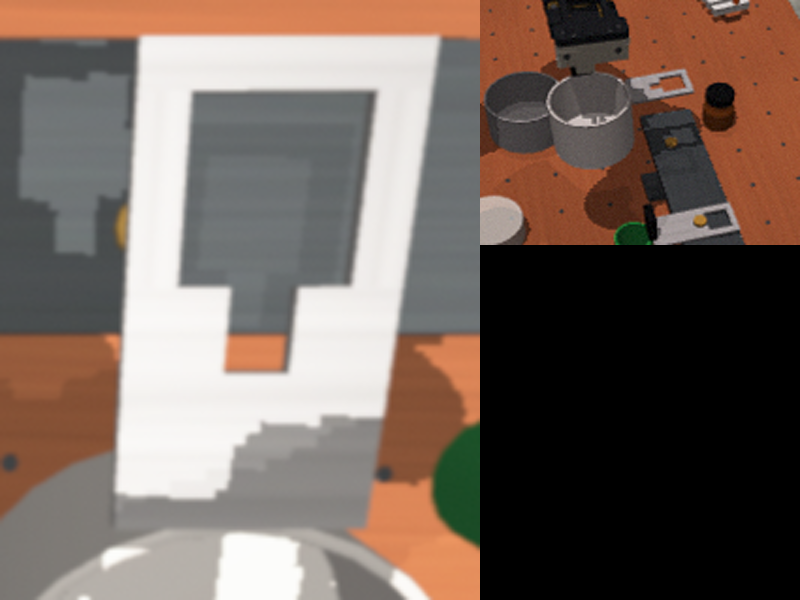

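```bash
cat > pnp.py <<'E'
from h import *
def pose(obj,uv,T):
    K,E=cam('wrist',T)
    ok,r,t=cv2.solvePnP(np.array(obj,float),np.array(uv,float),K,None)
    C=np.eye(4);C[:3,:3]=cv2.Rodrigues(r)[0];C[:3,3]=t[:,0]
    W=E@C; e=np.abs(cv2.projectPoints(np.array(obj,float),r,t,K,None)[0][:,0]-uv).max()
    tc=np.linalg.inv(T)@W
    print('cup origin world',W[:3,3],'z axis',W[:3,2],'yaw',np.degrees(np.arctan2(W[1,0],W[0,0])),'in tool',tc[:3,3],'err',e); return W
OBJ=[(.123,.022,.07),(.123,-.022,.07),(.116,.014,.07),(.116,-.014,.07),(.088,.014,.07),(.088,-.014,.07),(.0745,.0055,.07),(.0745,-.0055,.07)]
E
python3 - <<'E'
import sys; sys.path.insert(0,'.')
from pnp import *
p=np.array([(140,37),(440,37),(192,91),(377,91),(180,286),(355,286),(225,372),(290,372)])/3.+[340,0]-.33
pose(OBJ,p,toolT())
E
```

```text
cup origin world [0.5175 0.0418 0.1533] z axis [-0.0222  0.0163  0.9996] yaw 1.8292781408725063 in tool [-0.0007  0.051   0.0799] err 0.5235733550232453
```

>>> carry_out([
  [-0.01,-0.03,0,0,0,0],
  [-0.02,-0.07,0,0,0,0],
  [-0.035,-0.11,0,0,0,0],
  [-0.05,-0.15,0,0,0,0],
  [-0.06,-0.185,0,0,0,0],
  [-0.07,-0.21,0,0,0,0],
  [-0.0705,-0.219,0,0,0,0],
  [-0.0705,-0.219,0,0,0,0],
])

```text
clock: 6.62
tool_pos: [0.4399, 0.3098, 0.2335]
orientation: [179.9, 0.0, 1.8]
force: [0.1, -0.1, -1.3]
opening: 0.0097
gripper_force: 30.0
```

```bash
python3 go.py 0.4395 0.3095 0.12 1.8; python3 pic.py w4 wrist side scene; python3 - <<'E'
import cv2
a=cv2.imread('pics/w4_scene.png')[50:250,300:500]; b=cv2.imread('pics/w4_side.png')[50:250,170:370]
cv2.imwrite('pics/w4c.png',cv2.resize(cv2.hconcat([a,b]),None,fx=2,fy=2))
E
```

```text
t 6.625 pos [0.4399 0.3098 0.2335] rpy [179.9452   0.0344   1.83  ] F [ 0.1307 -0.1096 -1.3251] op 0.00972641930264462 gf 29.979333579540253
[-0.0003, 0.0002, 0.1135, 0.001, 0.0006, 0.0005]
```

View pics/w4c.png

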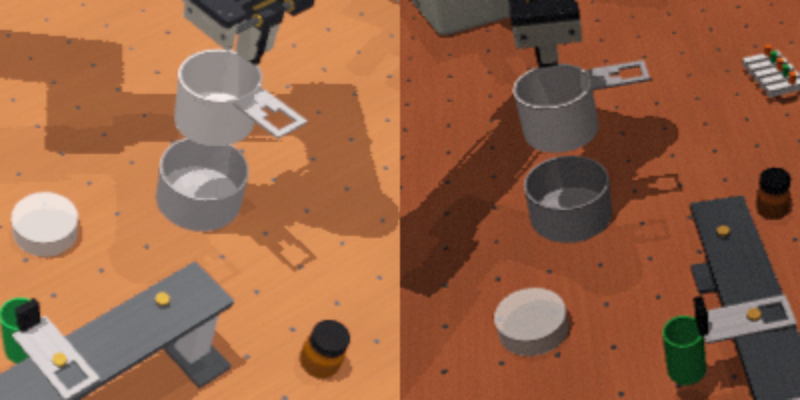

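>>> carry_out([
  [0,0,0.03,0,0,0],
  [0,0,0.06,0,0,0],
  [0,0,0.085,0,0,0],
  [0,0,0.105,0,0,0],
  [0,0,0.12,0,0,0],
  [0,0,0.13,0,0,0],
  [0,0,0.138,0,0,0],
  [0,0,0.144,0,0,0],
])

```text
clock: 7.78
tool_pos: [0.4402, 0.31, 0.09]
orientation: [-180.0, -0.0, 1.8]
force: [1.7, 2.7, 6.3]
opening: 0.0097
gripper_force: 30.0
```

>>> carry_out([
  [0,0,0.002,0,0,0],
  [0,0,0.004,0,0,0],
  [0,0,0.0055,0,0,0],
  [0,0,0.0055,0,0,0],
])

```text
clock: 8.28
tool_pos: [0.4429, 0.3117, 0.0878]
orientation: [-179.8, -0.3, 1.9]
force: [3.5, -1.2, 14.4]
opening: 0.01
gripper_force: 30.1
```

>>> carry_out([
  [0,0,-0.002,0,0,0],
  [0,0,-0.003,0,0,0],
  [0,0,-0.003,0,0,0],
  [0,0,-0.003,0,0,0],
], grip=-0.3)

```text
clock: 8.78
tool_pos: [0.4398, 0.3096, 0.0873]
orientation: [180.0, 0.0, 1.8]
force: [0.6, 0.8, -0.1]
opening: 0.0306
gripper_force: 0.0
```

>>> carry_out([
  [0,0,-0.02,0,0,0],
  [0,0,-0.05,0,0,0],
  [0,0,-0.1,0,0,0],
  [0,0,-0.14,0,0,0],
  [0,0.04,-0.14,0,0,0],
  [0,0.05,-0.14,0,0,0],
  [0,0.05,-0.14,0,0,0],
])

```text
clock: 9.65
tool_pos: [0.4415, 0.2593, 0.2274]
orientation: [180.0, 0.0, 1.7]
force: [-0.1, 0.2, -0.5]
opening: 0.0305
gripper_force: 0.0
```

```bash
cat > nest.py <<'E'
import sys; from h import *
T=toolT(); im=viewer.snapshot('wrist'); cv2.imwrite(f'pics/{sys.argv[1]}.png',im[:,:,::-1]); print(telemetry.get_obs()['tool_pos'],telemetry.get_obs()['clock'])
E
python3 nest.py n1; python3 pic.py n1 side scene; python3 - <<'E'
import cv2
a=cv2.imread('pics/n1_scene.png')[50:250,300:500]; b=cv2.imread('pics/n1_side.png')[50:250,170:370]; c=cv2.imread('pics/n1.png')
v=cv2.vconcat([a,b]); c=cv2.resize(c,(600,375)); c=cv2.copyMakeBorder(c,0,25,0,0,0); cv2.imwrite('pics/n1c.png',cv2.hconcat([v,c]))
E
```

```text
[0.4415 0.2598 0.2273] 9.7
```

View pics/n1c.png

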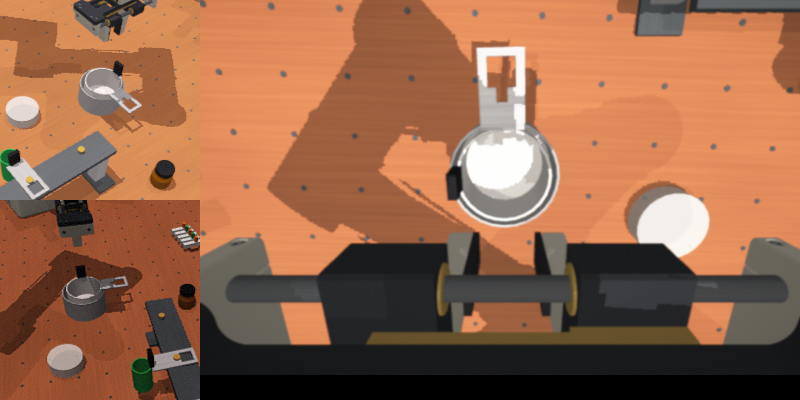

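The white cup stands in the basin with its tab along +x and its lug on the left, and the basin has not moved. Next is blue.

>>> carry_out([
  [0.005,0.04,0,0,0,0.16],
  [0.01,0.09,0,0,0,0.33],
  [0.015,0.14,0,0,0,0.5],
  [0.02,0.19,0,0,0,0.67],
  [0.025,0.24,0,0,0,0.84],
  [0.03,0.29,0,0,0,1.01],
  [0.035,0.34,0,0,0,1.18],
  [0.04,0.39,0,0,0,1.35],
])

```text
clock: 10.8
tool_pos: [0.4943, -0.13, 0.2273]
orientation: [180.0, -0.0, -75.8]
force: [0.9, 0.9, -0.2]
opening: 0.0306
gripper_force: 0.0
```

```bash
python3 go.py 0.508 -0.232 0.205 -88.2; python3 - <<'E'
from h import *
c=viewer.camera_info('wrist')
T=np.eye(4);T[:3,:3]=Ro.from_euler('xyz',[180,0,1.8],degrees=True).as_matrix();T[:3,3]=[.4415,.2598,.2273]
K,E=cam('wrist',T)
f=lambda u,v:((u-200)/.9375,v/.9375)
print(onz([f(500.5,47),f(502.5,125)],K,E,.076), onz([f(505,174)],K,E,.07))
im=cv2.imread('pics/n1.png')[:,:,::-1].copy();H=hsv(im);m=near(blobs((H[...,1]<90)[:245],300),(325,185));
k=cv2.morphologyEx(m[2].astype(np.uint8),cv2.MORPH_OPEN,np.ones((35,35)));c=max(cv2.findContours(k,0,1)[0],key=len)[:,0];print(m[0],circ(onz(c[c[:,1]>150],K,E,.064),.06))
E
```

```text
t 10.8 pos [ 0.4943 -0.13    0.2273] rpy [179.9889  -0.0046 -75.8334] F [ 0.8997  0.9309 -0.2098] op 0.030603626038624553 gf 0.0
[0.1023, 0.0116, 0.0223, 0.0002, -0.0001, 0.2158]
[[0.5671 0.2691 0.076 ]
 [0.4968 0.2653 0.076 ]] [[0.4455 0.2612 0.07  ]]
[323.228  165.1326] (array([0.4423, 0.2626]), np.float64(0.0010296733708574646))
```

>>> carry_out([
  [0.04,0.005,0.005,0,0,0.1],
  [0.08,0.01,0.015,0,0,0.2],
  [0.102,0.0116,0.022,0,0,0.216],
  [0.102,0.0116,0.022,0,0,0.216],
  [0.102,0.0116,0.022,0,0,0.216],
])

```text
clock: 11.42
tool_pos: [0.5081, -0.2299, 0.2053]
orientation: [180.0, 0.0, -87.9]
force: [-1.1, -0.3, 0.2]
opening: 0.0304
gripper_force: 0.0
```

```bash
python3 lug.py b1 0.508 -0.232 0.16; python3 go.py; python3 - <<'E'
import cv2
a=cv2.imread('pics/b1.png')[60:300,100:540]
cv2.imwrite('pics/b1c.png',cv2.resize(a,(770,420)))
E
```

```text
11.475 [ 0.5081 -0.2297  0.2056] [179.9971   0.0008 -87.8764] 0.03047812358786622
expected [326.932  229.7088]
[328.6 215.4] 613 (322, 193, 15, 46) [ 0.5072 -0.2422  0.16  ]
[202.5 275.8] 3789 (130, 237, 134, 63) [ 0.5939 -0.1941  0.16  ]
[290.8 274.6] 479 (281, 248, 17, 46) [ 0.5321 -0.1973  0.16  ]
[363.4 274.8] 469 (357, 249, 17, 45) [ 0.4812 -0.199   0.16  ]
[451.5 276.7] 3622 (391, 261, 134, 39) [ 0.4193 -0.1998  0.16  ]
t 11.475 pos [ 0.5081 -0.2297  0.2056] rpy [179.9971   0.0008 -87.8764] F [-0.1368  0.9564 -0.1424] op 0.03047812358786622 gf 0.0
```

View pics/b1c.png

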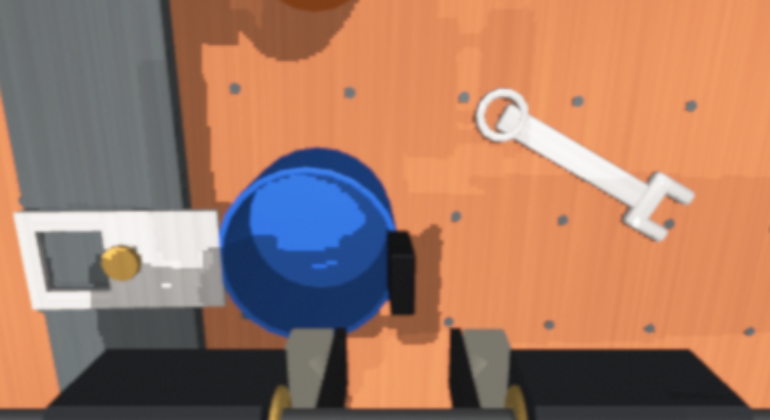

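The blue lug is at full-image columns 322–336, rows 193–240, lying straight ahead of the open fingers. The blue tab and stud are on the left at about (168,209).

```bash
python3 - <<'E'
from h import *
T=toolT();K,E=cam('wrist',T)
print(onz([(323,239),(336,239),(330,239)],K,E,.16),onz([(171,210)],K,E,.1305), onz([(275,201)],K,E,.124))
E
python3 go.py 0.5065 -0.235 0.132 -88.2
```

```text
[[ 0.5105 -0.2248  0.16  ]
 [ 0.5017 -0.2252  0.16  ]
 [ 0.5057 -0.225   0.16  ]] [[ 0.6255 -0.2313  0.1305]] [[ 0.5482 -0.2393  0.124 ]]
t 11.475 pos [ 0.5081 -0.2297  0.2056] rpy [179.9971   0.0008 -87.8764] F [-0.1368  0.9564 -0.1424] op 0.03047812358786622 gf 0.0
[0.0052, 0.0018, 0.0736, 0.0, 0.0, 0.0056]
```

>>> carry_out([
  [0.008,0.002,0.03,0,0,-0.02],
  [0.008,0.002,0.06,0,0,-0.02],
  [0.008,0.002,0.0735,0,0,-0.02],
  [0.008,0.002,0.0735,0,0,-0.02],
])

```text
clock: 11.98
tool_pos: [0.5061, -0.238, 0.1319]
orientation: [179.9, 0.0, -86.7]
force: [0.5, 0.2, 0.6]
opening: 0.0304
gripper_force: 0.0
```

>>> carry_out([
  [0,0,0,0,0,0],
  [0,0,0,0,0,0],
  [0,0,0,0,0,0],
  [0,0,0,0,0,0],
  [0,0,0,0,0,0],
], grip=-1)

```text
clock: 12.6
tool_pos: [0.5068, -0.2388, 0.1328]
orientation: [-179.9, -0.0, -86.8]
force: [-0.5, -0.4, 4.3]
opening: 0.0103
gripper_force: 30.0
```

```bash
python3 go.py 0.4843 -0.2387 0.1345 -86.7
```

```text
t 12.6 pos [ 0.5068 -0.2388  0.1328] rpy [-179.8987   -0.0331  -86.7929] F [-0.5311 -0.4327  4.2812] op 0.010328464454308182 gf 29.996065363520756
[-0.0014, 0.0225, -0.0017, -0.0018, -0.0006, -0.0016]
```

>>> carry_out([
  [0,0,-0.0025,0,0,0],
  [0,0,-0.0025,0,0,0],
  [0,0.005,-0.0025,0,0,0],
  [0,0.01,-0.0025,0,0,0],
  [0,0.015,-0.0025,0,0,0],
  [0,0.02,-0.0025,0,0,0],
  [0,0.022,-0.0025,0,0,0],
  [0,0.022,-0.0025,0,0,0],
])

```text
clock: 13.6
tool_pos: [0.4834, -0.2398, 0.1344]
orientation: [179.9, 0.0, -86.8]
force: [-1.2, -0.6, 0.8]
opening: 0.0098
gripper_force: 29.7
```

```bash
cat > stud.py <<'E'
import sys; from h import *
# stud head and tab extents: where is the brass head relative to the hole
n=sys.argv[1]; T=toolT(); im=viewer.snapshot('wrist'); cv2.imwrite(f'pics/{n}.png',im[:,:,::-1]); K,E=cam('wrist',T)
H=hsv(im); br=blobs((H[...,0]>12)&(H[...,0]<32)&(H[...,1]>120)&(H[...,2]>120),40)
for c,a,m in br: print('brass',c.round(1),a,cv2.boundingRect(m.astype(np.uint8)),onz(c,K,E,.1305)[0])
for c,a,m in blobs((H[...,1]<40)&(H[...,2]>150),300):
    r=cv2.minAreaRect(cv2.findContours(m.astype(np.uint8),0,1)[0][0]); print('tab',c.round(1),a,cv2.boundingRect(m.astype(np.uint8)),np.round(cv2.boxPoints(r)).tolist())
E
python3 stud.py b2; python3 go.py
```

```text
brass [209.7  23.7] 3737 (130, 0, 133, 54) [ 0.5414 -0.3532  0.1305]
brass [ 71.9 258.2] 326 (55, 248, 28, 26) [ 0.6229 -0.2339  0.1305]
brass [295.3 308.8] 234 (293, 284, 7, 52) [ 0.4998 -0.2084  0.1305]
brass [359.  313.6] 154 (357, 290, 5, 46) [ 0.4627 -0.2071  0.1305]
brass [326.6 354.5] 85 (304, 354, 46, 2) [ 0.4799 -0.1769  0.1305]
tab [67.2 13.4] 3614 (0, 0, 133, 30) [[-0.0, 0.0], [132.0, 0.0], [132.0, 29.0], [0.0, 29.0]]
tab [428.3 176.2] 3359 (354, 125, 151, 105) [[346.0, 151.0], [367.0, 116.0], [506.0, 198.0], [484.0, 234.0]]
tab [119.5 254.1] 5954 (28, 224, 160, 70) [[28.0, 225.0], [187.0, 224.0], [187.0, 292.0], [29.0, 294.0]]
t 13.65 pos [ 0.4834 -0.2398  0.1344] rpy [179.9218   0.0145 -86.8014] F [-0.2126 -0.576   1.55  ] op 0.010191426322305856 gf 29.6700319647789
```

```bash
python3 - <<'E'
import cv2
a=cv2.imread('pics/b2.png')[180:320,10:380]
cv2.imwrite('pics/b2c.png',cv2.resize(a,None,fx=2,fy=2,interpolation=cv2.INTER_CUBIC))
E
```

```text
(no output)
```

View pics/b2c.png

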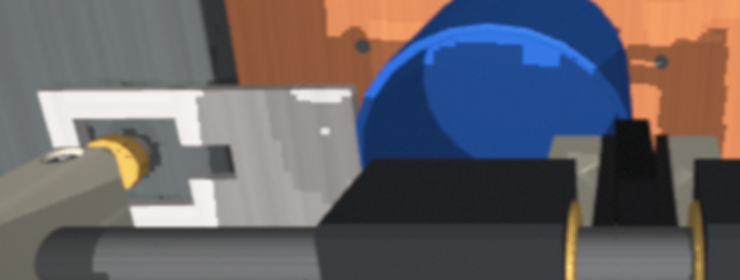

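The brass head (image ≈(72,260)) is inside the wide square (columns 48–105, rows 240–281), so the cup is free to lift.

>>> carry_out([
  [0,0,-0.008,0,0,0],
  [0,0,-0.016,0,0,0],
  [0,0,-0.03,0,0,0],
  [0,0,-0.05,0,0,0],
  [0,0,-0.075,0,0,0],
  [0,0,-0.1,0,0,0],
  [0,0,-0.1,0,0,0],
])

```text
clock: 14.52
tool_pos: [0.4853, -0.2401, 0.2373]
orientation: [-179.8, -0.1, -86.8]
force: [-0.2, 0.5, -1.3]
opening: 0.0098
gripper_force: 30.0
```

```bash
python3 stud.py b3; python3 go.py
```

```text
brass [255.1  46.8] 2273 (210, 0, 83, 73) [ 0.5455 -0.3591  0.1305]
brass [135.8  22. ] 405 (125, 11, 23, 23) [ 0.6315 -0.3706  0.1305]
brass [160.6 205.1] 258 (152, 197, 18, 18) [ 0.6272 -0.2317  0.1305]
brass [295.7 309.8] 245 (293, 284, 8, 52) [ 0.5093 -0.1345  0.1305]
brass [358.7 316.7] 172 (356, 291, 6, 45) [ 0.4491 -0.1304  0.1305]
brass [327.6 354.5] 80 (305, 354, 45, 2) [ 0.4762 -0.0844  0.1305]
tab [158.2  30.2] 5294 (77, 0, 136, 59) [[77.0, 0.0], [212.0, 0.0], [212.0, 58.0], [77.0, 58.0]]
tab [406.3 158.6] 1898 (350, 119, 114, 81) [[344.0, 138.0], [361.0, 112.0], [464.0, 175.0], [448.0, 202.0]]
tab [125.3 253.3] 5701 (33, 223, 157, 69) [[33.0, 223.0], [189.0, 223.0], [189.0, 291.0], [33.0, 291.0]]
tab [148.5 337.7] 518 (134, 322, 42, 34) [[134.0, 322.0], [174.0, 320.0], [175.0, 353.0], [135.0, 355.0]]
t 14.575 pos [ 0.4845 -0.2397  0.2357] rpy [-179.8787   -0.0067  -86.7936] F [-0.0363 -0.1134 -2.7554] op 0.009739098681019692 gf 29.95499074459076
```

>>> carry_out([
  [-0.03,0.003,0,0,0,0],
  [-0.08,0.008,0,0,0,0],
  [-0.13,0.013,0,0,0,0],
  [-0.18,0.018,0,0,0,0],
  [-0.23,0.024,0,0,0,0],
  [-0.28,0.03,0,0,0,0],
  [-0.31,0.032,0,0,0,0],
  [-0.32,0.033,0,0,0,0],
])

```text
clock: 15.58
tool_pos: [0.4325, 0.0791, 0.2339]
orientation: [179.9, -0.0, -86.7]
force: [-0.7, 0.1, -2.2]
opening: 0.0098
gripper_force: 30.0
```

```bash
cat > chk.py <<'E'
import sys; from h import *
# compare basin with its first look, scene+side
n=sys.argv[1]
for c,box in(('scene',(340,90,460,200)),('side',(200,100,310,200))):
    im=viewer.snapshot(c); cv2.imwrite(f'pics/{n}_{c}.png',im[:,:,::-1]); H=hsv(im); x0,y0,x1,y1=box
    m=blobs((H[...,1]<70)[y0:y1,x0:x1],150); r=max(m,key=lambda b:b[1]); k=r[2].astype(np.uint8)
    cc=max(cv2.findContours(k,0,1)[0],key=len)[:,0]+[x0,y0]
    print(c,r[0]+[x0,y0],r[1],'bottom row',cc[:,1].max(),'left',cc[:,0].min(),'right',cc[:,0].max())
E
python3 chk.py k1; python3 - <<'E'
from h import *
for n,f in(('scene','scene0'),('side','side0'),('scene','n1_scene'),('side','n1_side')):
    im=cv2.imread(f'pics/{f}.png')[:,:,::-1].copy(); H=hsv(im); x0,y0,x1,y1={'scene':(340,90,460,200),'side':(200,100,310,200)}[n]
    r=max(blobs((H[...,1]<70)[y0:y1,x0:x1],150),key=lambda b:b[1]); k=r[2].astype(np.uint8); cc=max(cv2.findContours(k,0,1)[0],key=len)[:,0]+[x0,y0]
    print(f,r[0]+[x0,y0],r[1],'bottom row',cc[:,1].max(),'left',cc[:,0].min(),'right',cc[:,0].max())
E
python3 go.py 0.4051 0.2578 0.236 -86.8
```

```text
scene [400.3336 141.3253] 2287 bottom row 165 left 361 right 441
side [242.1323 142.5758] 877 bottom row 170 left 226 right 265
scene0 [368.22   183.5471] 1877 bottom row 199 left 340 right 415
side0 [253.8621 148.8118] 1530 bottom row 170 left 232 right 275
n1_scene [403.7538 141.1346] 2043 bottom row 165 left 378 right 441
n1_side [257.2827 146.4458] 1790 bottom row 170 left 232 right 297
t 15.675 pos [0.4328 0.0782 0.234 ] rpy [179.9346  -0.028  -86.7107] F [-0.6021 -0.1727 -1.6317] op 0.010164688391749036 gf 29.97989594936371
[-0.1809, 0.0174, -0.0021, 0.0011, -0.0005, 0.0016]
```

>>> carry_out([
  [-0.045,0.004,0,0,0,0],
  [-0.09,0.009,0,0,0,0],
  [-0.135,0.013,0,0,0,0],
  [-0.17,0.017,0,0,0,0],
  [-0.181,0.0174,0,0,0,0],
  [-0.181,0.0174,0,0,0,0],
  [-0.181,0.0174,0,0,0,0],
])

```text
clock: 16.55
tool_pos: [0.406, 0.2563, 0.2344]
orientation: [180.0, -0.0, -86.9]
force: [0.2, -0.5, -2.5]
opening: 0.0095
gripper_force: 30.0
```

```bash
python3 go.py 0.4051 0.2578 0.098 -86.8; python3 pic.py b4 wrist scene side; python3 - <<'E'
import cv2
a=cv2.imread('pics/b4_scene.png')[50:250,300:500]; b=cv2.imread('pics/b4_side.png')[50:250,170:370]; c=cv2.imread('pics/b4_wrist.png')
v=cv2.vconcat([a,b]); c=cv2.resize(c,(600,375)); c=cv2.copyMakeBorder(c,0,25,0,0,0); cv2.imwrite('pics/b4c.png',cv2.hconcat([v,c]))
E
```

```text
t 16.55 pos [0.406  0.2563 0.2344] rpy [179.9765  -0.0318 -86.857 ] F [ 0.1972 -0.5057 -2.4676] op 0.009528654557279541 gf 29.99282419681549
[-0.0016, 0.0007, 0.1364, 0.0004, -0.0006, -0.001]
```

View pics/b4c.png

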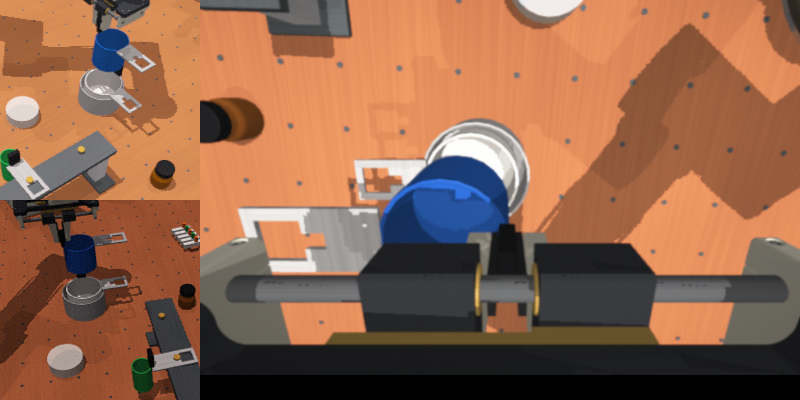

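The blue cup hangs level above the white cup, with its tab parallel to the white tab and the basin unmoved. Lowering it now.

>>> carry_out([
  [-0.001,0.0005,0.025,0,0,0],
  [-0.0016,0.0007,0.04,0,0,0],
  [-0.0016,0.0007,0.05,0,0,0],
  [-0.0016,0.0007,0.06,0,0,0],
  [-0.0016,0.0007,0.07,0,0,0],
  [-0.0016,0.0007,0.08,0,0,0],
  [-0.0016,0.0007,0.088,0,0,0],
  [-0.0016,0.0007,0.094,0,0,0],
])

```text
clock: 17.7
tool_pos: [0.405, 0.2591, 0.1401]
orientation: [180.0, -0.0, -86.8]
force: [-1.1, 0.1, -1.8]
opening: 0.0095
gripper_force: 30.0
```

>>> carry_out([
  [0,0,0.008,0,0,0],
  [0,0,0.016,0,0,0],
  [0,0,0.024,0,0,0],
  [0,0,0.032,0,0,0],
  [0,0,0.038,0,0,0],
  [0,0,0.042,0,0,0],
  [0,0,0.045,0,0,0],
])

```text
clock: 18.58
tool_pos: [0.405, 0.258, 0.0968]
orientation: [180.0, -0.1, -86.7]
force: [-11.8, -11.9, 36.7]
opening: 0.0094
gripper_force: 30.0
```

>>> carry_out([
  [0,0,-0.002,0,0,0],
  [0,0,-0.004,0,0,0],
  [0,0,-0.004,0,0,0],
])

```text
clock: 18.95
tool_pos: [0.405, 0.2591, 0.0996]
orientation: [180.0, -0.0, -86.8]
force: [-0.9, -1.4, -0.7]
opening: 0.0096
gripper_force: 30.0
```

```bash
python3 go.py 0.4051 0.2578 0.098 -86.8; python3 pic.py b5 wrist scene side; python3 - <<'E'
import cv2
a=cv2.imread('pics/b5_scene.png')[90:190,340:480]; b=cv2.imread('pics/b5_side.png')[100:200,200:340]
v=cv2.resize(cv2.vconcat([a,b]),None,fx=2.8,fy=2.8,interpolation=cv2.INTER_CUBIC); c=cv2.imread('pics/b5_wrist.png')[60:340,60:460]; c=cv2.resize(c,None,fx=1,fy=1); c=cv2.copyMakeBorder(c,0,v.shape[0]-c.shape[0],0,0,0); print(v.shape); cv2.imwrite('pics/b5c.png',cv2.hconcat([v,c]))
E
```

```text
t 18.95 pos [0.405  0.2591 0.0996] rpy [179.997   -0.0004 -86.7962] F [-0.9353 -1.4326 -0.7104] op 0.009604476686009916 gf 29.999113082885742
[0.0014, -0.0, 0.0016, 0.0001, -0.0, 0.0001]
(560, 392, 3)
```

View pics/b5c.png

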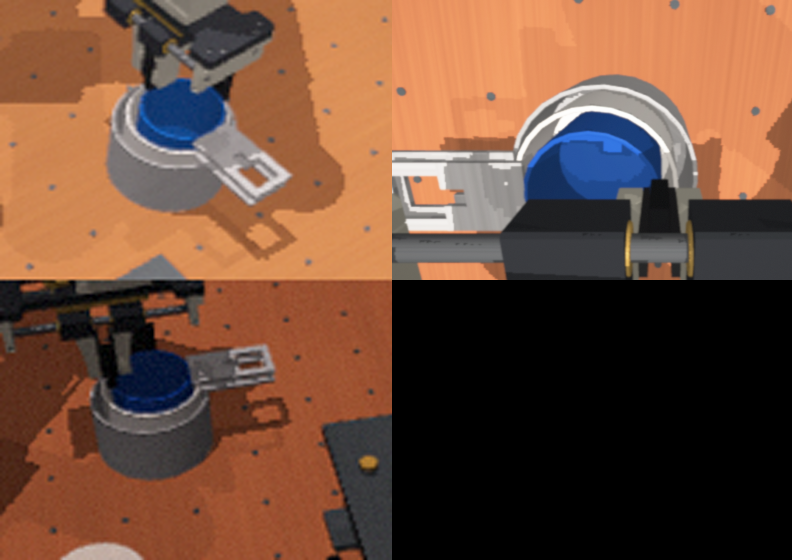

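The blue cup is almost seated inside white but leans on the +x/+y side, where the gap is small in the scene and wrist views. I'll shift it by −x/−y, lower it gently and release.

>>> carry_out([
  [0.002,0.003,0,0,0,0],
  [0.002,0.003,0,0,0,0],
  [0.002,0.003,0.002,0,0,0],
  [0.002,0.003,0.002,0,0,0],
])

```text
clock: 19.6
tool_pos: [0.4021, 0.257, 0.0974]
orientation: [180.0, -0.0, -86.8]
force: [-0.2, 0.0, -2.1]
opening: 0.0098
gripper_force: 30.0
```

>>> carry_out([
  [0,0,0.001,0,0,0],
  [0,0,0.002,0,0,0],
  [0,0,0.002,0,0,0],
])

```text
clock: 19.98
tool_pos: [0.4021, 0.2568, 0.0969]
orientation: [-180.0, -0.0, -86.8]
force: [-7.4, -4.5, 15.0]
opening: 0.0097
gripper_force: 30.0
```

>>> carry_out([
  [0,0,-0.0015,0,0,0],
  [0,0,-0.0015,0,0,0],
  [0,0,-0.0015,0,0,0],
  [0,0,-0.0015,0,0,0],
], grip=-0.3)

```text
clock: 20.48
tool_pos: [0.4021, 0.257, 0.0969]
orientation: [180.0, -0.0, -86.8]
force: [-0.9, -0.8, 0.2]
opening: 0.0306
gripper_force: 0.0
```

>>> carry_out([
  [0,0,-0.02,0,0,0],
  [0,0,-0.05,0,0,0],
  [0,0,-0.09,0,0,0],
  [0,0,-0.13,0,0,0],
  [0,0,-0.13,0,0,-0.17],
  [0,0,-0.13,0,0,-0.17],
])

```text
clock: 21.22
tool_pos: [0.402, 0.257, 0.2272]
orientation: [-180.0, 0.0, -77.1]
force: [-0.1, 0.1, -1.4]
opening: 0.0304
gripper_force: 0.0
```

```bash
cat > nestm.py <<'E'
import sys; from h import *
# nest from wrist: fit each cup rim. usage nestm.py tag
n=sys.argv[1]; T=toolT(); im=viewer.snapshot('wrist'); cv2.imwrite(f'pics/{n}.png',im[:,:,::-1]); K,E=cam('wrist',T); H=hsv(im)
print(telemetry.get_obs()['tool_pos'],telemetry.get_obs()['clock'])
m=near(blobs((H[...,1]<90)[:240],800),proj([.442,.262,.06],K,E)[0]); print('basin blob',m[0],m[1])
def inner(name,hue,z,r):
    b=max(blobs((abs(H[...,0].astype(int)-hue)<12)&(H[...,1]>110)&(np.arange(400)[:,None]<255),100),key=lambda b:b[1])
    c=max(cv2.findContours(b[2].astype(np.uint8),0,1)[0],key=len)[:,0]; c=c[c[:,1]<245]
    hull=cv2.convexHull(c)[:,0]; print(name,b[0].round(1),b[1],circ(onz(hull,K,E,z),r),cv2.boundingRect(c))
for a in sys.argv[2:]: inner(*{'blue':('blue',110,.082,.041),'orange':('orange',9,.088,.032),'green':('green',65,.094,.023)}[a])
E
python3 nestm.py n2 blue; python3 chk.py n2; python3 go.py
```

```text
[0.4019 0.2568 0.2267] 21.275
basin blob [258.3632 173.1339] 8408
blue [286.4 185. ] 5710 (array([0.4399, 0.2603]), np.float64(0.0013253019181158725)) (245, 140, 83, 91)
scene [405.3414 145.0282] 1561 bottom row 164 left 378 right 441
side [260.4684 149.291 ] 1347 bottom row 170 left 232 right 297
t 21.375 pos [0.4019 0.2567 0.2264] rpy [179.9419  -0.0472 -77.2399] F [ 0.6209 -0.3515 -0.1229] op 0.030357159677283644 gf 0.0
```

>>> carry_out([
  [0.03,0,0,0,0,-0.1],
  [0.08,0,0,0,0,-0.25],
  [0.13,0,0,0,0,-0.4],
  [0.185,0,0,0,0,-0.55],
  [0.24,0,0,0,0,-0.7],
  [0.295,0,0,0,0,-0.85],
  [0.35,0,0,0,0,-1.0],
  [0.4,0,0,0,0,-1.15],
])

```text
clock: 22.38
tool_pos: [0.4917, -0.1348, 0.2265]
orientation: [180.0, 0.0, -11.0]
force: [0.6, 1.6, 0.6]
opening: 0.0306
gripper_force: 0.0
```

```bash
python3 go.py 0.552 -0.402 0.205 1.8; python3 - <<'E'
from h import *
exp={'blue':(.4005,.2585,.1),'white':(.4425,.3105,.094)}
KE={n:cam(n) for n in('scene','side')}
for c,p in exp.items():
    q=[]
    for n in KE:
        H=hsv(cv2.imread(f'pics/n2_{n}.png')[:,:,::-1].copy()); u=proj(p,*KE[n])[0]; b=near(blobs(H[...,2]<45,15),u); q.append(b[0]); print(n,u,b[0],b[1])
    print(c,tri(q,[KE[n] for n in KE]))
E
```

```text
t 22.375 pos [ 0.4917 -0.1348  0.2265] rpy [179.9795   0.0499 -11.0289] F [0.575  1.5843 0.5625] op 0.030559730044259895 gf 0.0
[0.1103, 0.2508, 0.0215, 0.0003, 0.0009, -0.2239]
scene [393.0225 114.5823] [394.3678 114.9885] 87
side [237.8538 132.2629] [238.     131.9167] 60
blue [0.401  0.2632 0.0971]
scene [417.8371 117.9555] [417.9886 117.7159] 88
side [251.8396 121.1275] [250.5192 120.8942] 104
white [0.4393 0.3146 0.0914]
```

>>> carry_out([
  [0.022,0.05,0,0,0,-0.1],
  [0.044,0.1,0,0,0,-0.2],
  [0.066,0.15,0.005,0,0,-0.224],
  [0.088,0.2,0.01,0,0,-0.224],
  [0.105,0.24,0.0215,0,0,-0.224],
  [0.11,0.251,0.0215,0,0,-0.224],
  [0.11,0.251,0.0215,0,0,-0.224],
])

```text
clock: 23.25
tool_pos: [0.5507, -0.4007, 0.2044]
orientation: [-180.0, 0.1, 1.5]
force: [-0.2, 1.1, 0.4]
opening: 0.0304
gripper_force: 0.0
```

```bash
python3 lug.py o1 0.552 -0.402 0.16;python3 stud.py o1b; python3 go.py; python3 - <<'E'
from h import *
im=cv2.imread('pics/o1.png')[:,:,::-1].copy(); T=toolT();K,E=cam('wrist',T);H=hsv(im)
print(onz([(330,250),(330,245),(330,240),(330,235)],K,E,.16))
b=[ (c.round(1),a,cv2.boundingRect(m.astype(np.uint8))) for c,a,m in blobs((H[...,0]>6)&(H[...,0]<14)&(H[...,1]>225)&(H[...,2]>120),200)];print(b[:6])
E
```

```text
23.3 [ 0.5509 -0.3999  0.2051] [-179.9743    0.0504    1.6046] 0.030819184218283873
expected [327.4237 229.6285]
[329.8 221. ] 559 (324, 197, 13, 49) [ 0.5582 -0.4034  0.16  ]
[290.7 275. ] 466 (281, 249, 17, 45) [ 0.5173 -0.3773  0.16  ]
[363.4 274.8] 467 (357, 249, 17, 45) [ 0.5188 -0.428   0.16  ]
[199.2 280.7] 4620 (124, 260, 140, 40) [ 0.511  -0.3131  0.16  ]
[450.8 277.8] 3871 (391, 261, 135, 39) [ 0.5181 -0.4893  0.16  ]
brass [ 81.1 102.7] 444 (69, 91, 25, 24) [ 0.6279 -0.2319  0.1305]
brass [286.3 101.7] 391 (276, 90, 22, 24) [ 0.6325 -0.3711  0.1305]
brass [289.3 189.7] 1002 (269, 175, 44, 31) [ 0.5708 -0.3727  0.1305]
brass [401.5 210.1] 55 (388, 209, 29, 3) [ 0.5574 -0.4567  0.1305]
brass [288.1 237.6] 302 (254, 218, 70, 29) [ 0.5326 -0.3715  0.1305]
brass [255.3 313.7] 158 (253, 289, 6, 47) [ 0.4628 -0.3435  0.1305]
brass [398.8 313.9] 158 (396, 289, 6, 47) [ 0.466  -0.4635  0.1305]
brass [323.7 354.6] 176 (278, 354, 99, 2) [ 0.4225 -0.4018  0.1305]
tab [288.3 110.4] 6300 (251, 34, 69, 140) [[251.0, 173.0], [251.0, 34.0], [319.0, 34.0], [319.0, 173.0]]
t 23.35 pos [ 0.5511 -0.3995  0.2057] rpy [-179.9938    0.0038    1.6613] F [-0.4108 -0.2477  0.809 ] op 0.03039934449327844 gf 0.0
[[ 0.537  -0.4031  0.16  ]
 [ 0.5407 -0.4029  0.16  ]
 [ 0.5444 -0.4028  0.16  ]
 [ 0.5481 -0.4027  0.16  ]]
[]
```

The orange lug blob is at columns 324–336, rows 197–245, giving a lug centre of (0.553,−0.403).

>>> carry_out([
  [0.002,0.003,0.03,0,0,0],
  [0.002,0.0035,0.06,0,0,0],
  [0.002,0.0035,0.0745,0,0,0],
  [0.002,0.0035,0.0745,0,0,0],
])

```text
clock: 23.85
tool_pos: [0.5531, -0.4029, 0.1309]
orientation: [-180.0, 0.1, 1.7]
force: [0.7, -0.6, -0.4]
opening: 0.0306
gripper_force: 0.0
```

>>> carry_out([
  [0,0,0,0,0,0],
  [0,0,0,0,0,0],
  [0,0,0,0,0,0],
  [0,0,0,0,0,0],
  [0,0,0,0,0,0],
], grip=-1)

```text
clock: 24.48
tool_pos: [0.5535, -0.4038, 0.1318]
orientation: [180.0, -0.1, 1.7]
force: [-0.4, 2.5, 5.5]
opening: 0.01
gripper_force: 30.0
```

>>> carry_out([
  [0,0,-0.0025,0,0,0],
  [0,0,-0.0025,0,0,0],
  [-0.005,0,-0.0025,0,0,0],
  [-0.01,0,-0.0025,0,0,0],
  [-0.015,0,-0.0025,0,0,0],
  [-0.02,0,-0.0025,0,0,0],
  [-0.022,0,-0.0025,0,0,0],
  [-0.022,0,-0.0025,0,0,0],
])

```text
clock: 25.48
tool_pos: [0.5311, -0.4045, 0.1339]
orientation: [180.0, -0.0, 1.7]
force: [-0.4, 0.5, -1.5]
opening: 0.0099
gripper_force: 30.0
```

```bash
python3 stud.py o2; python3 go.py
```

```text
brass [257.3  56.5] 987 (241, 38, 34, 38) [ 0.6322 -0.3711  0.1305]
brass [278.4 225.4] 642 (252, 213, 48, 23) [ 0.5506 -0.3793  0.1305]
brass [358.6 314.1] 133 (357, 289, 4, 47) [ 0.4968 -0.4249  0.1305]
brass [295.5 313.9] 139 (294, 290, 4, 46) [ 0.4959 -0.3884  0.1305]
brass [327.  354.6] 78 (305, 354, 45, 2) [ 0.4675 -0.4075  0.1305]
tab [265.2 115. ] 12484 (208, 8, 103, 199) [[208.0, 10.0], [307.0, 7.0], [313.0, 206.0], [213.0, 209.0]]
t 25.525 pos [ 0.5312 -0.4046  0.1338] rpy [179.9869  -0.0178   1.6701] F [-0.5364  0.4164 -1.7901] op 0.010088637729140999 gf 29.988742768764496
```

>>> carry_out([
  [0,0,-0.008,0,0,0],
  [0,0,-0.016,0,0,0],
  [0,0,-0.03,0,0,0],
  [0,0,-0.05,0,0,0],
  [0,0,-0.075,0,0,0],
  [0,0,-0.1,0,0,0],
  [0,0,-0.1,0,0,0],
])

```text
clock: 26.4
tool_pos: [0.5324, -0.4052, 0.237]
orientation: [179.8, -0.3, 1.7]
force: [0.4, 0.1, -2.5]
opening: 0.01
gripper_force: 30.0
```

```bash
python3 stud.py o3; python3 - <<'E'
from h import *
im=cv2.imread('pics/o3.png')[:,:,::-1].copy(); H=hsv(im); m=(H[...,1]<40)&(H[...,2]>130); m[230:]=0
b=max(blobs(m,1000),key=lambda b:b[1]); k=b[2]
for v in (15,25,45,70,85,100,120,140): 
    x=np.flatnonzero(np.diff(np.r_[0,k[v].astype(int),0])); print(v,x.tolist())
for u in (220,235,258,265,290): print(u,np.flatnonzero(np.diff(np.r_[0,k[:,u].astype(int),0])).tolist())
E
```

```text
brass [99. 77.] 352 (89, 67, 21, 21) [ 0.6279 -0.2316  0.1305]
brass [282.6  76.9] 295 (274, 66, 17, 22) [ 0.6321 -0.37    0.1305]
brass [278.8 225.9] 592 (253, 214, 47, 23) [ 0.5115 -0.3654  0.1305]
brass [295.3 314.6] 110 (294, 292, 4, 44) [ 0.422  -0.3797  0.1305]
brass [358.8 314. ] 108 (358, 292, 3, 43) [ 0.4242 -0.44    0.1305]
brass [153.2 355.8] 48 (134, 354, 43, 12) [ 0.3702 -0.2391  0.1305]
brass [326.8 354.5] 87 (305, 354, 45, 2) [ 0.3765 -0.411   0.1305]
tab [285.8  65.8] 4226 (208, 9, 102, 177) [[208.0, 13.0], [287.0, -27.0], [375.0, 145.0], [296.0, 185.0]]
tab [225.   60.3] 381 (219, 27, 12, 67) [[219.0, 27.0], [225.0, 27.0], [231.0, 93.0], [225.0, 93.0]]
tab [244.6 132.2] 419 (223, 113, 36, 49) [[223.0, 119.0], [248.0, 107.0], [270.0, 155.0], [245.0, 167.0]]
tab [271.4 155.1] 534 (266, 124, 11, 81) [[266.0, 124.0], [276.0, 124.0], [276.0, 204.0], [266.0, 204.0]]
15 [208, 308]
25 [209, 309]
45 [212, 228, 289, 309]
70 [215, 231, 292, 310]
85 [216, 232, 292, 310]
100 [218, 252, 275, 311]
120 [221, 253, 277, 309]
140 [223, 310]
220 [10, 120]
235 [10, 27, 94, 206]
258 [10, 29, 123, 206]
265 [10, 29, 123, 206]
290 [9, 68, 94, 206]
```

```bash
python3 - <<'E'
from pnp import *
pose(OBJ,[(207.5,9.5),(308,9),(226,28),(288,28),(233,94),(293,94),(253.5,123.5),(277,123.5)],toolT())
E
python3 go.py; python3 chk.py k3
```

```text
cup origin world [ 0.5327 -0.3764  0.155 ] z axis [-0.0543  0.0094  0.9985] yaw 2.0089132181987597 in tool [ 0.0016 -0.0282  0.08  ] err 1.6720280287644869
t 26.45 pos [ 0.5317 -0.4046  0.2351] rpy [179.9454  -0.1442   1.6726] F [-0.1031  0.4448 -2.9515] op 0.009575806999214476 gf 29.988702535629272
scene [403.0743 145.9098] 1575 bottom row 165 left 376 right 439
side [260.3179 151.1224] 1340 bottom row 172 left 232 right 297
```

>>> carry_out([
  [-0.005,-0.03,0,0,-0.01,0],
  [-0.012,-0.08,0,0,-0.02,0],
  [-0.02,-0.13,0,0,-0.03,0],
  [-0.028,-0.185,0,0,-0.04,0],
  [-0.036,-0.24,0,0,-0.05,0],
  [-0.044,-0.295,0,0,-0.05,0],
  [-0.053,-0.35,0,0,-0.05,0],
  [-0.061,-0.4,0,0,-0.05,0],
])

```text
clock: 27.55
tool_pos: [0.4574, -0.0048, 0.2329]
orientation: [180.0, 2.9, 1.7]
force: [0.3, 1.2, -1.8]
opening: 0.0098
gripper_force: 30.0
```

>>> carry_out([
  [-0.008,-0.05,0,0,0,0],
  [-0.014,-0.09,0,0,0,0],
  [-0.016,-0.107,0,0,0,0],
  [-0.016,-0.107,0,0,0,0],
])

```text
clock: 28.05
tool_pos: [0.4391, 0.1006, 0.2338]
orientation: [180.0, 2.9, 1.8]
force: [0.1, -0.2, -2.5]
opening: 0.0099
gripper_force: 30.0
```

```bash
python3 chk.py k4; python3 nestm.py o4 blue; python3 go.py; python3 - <<'E'
from h import *
exp={'blue':(.4005,.2585,.1),'white':(.4425,.3105,.094)}
KE={n:cam(n) for n in('scene','side')}
for c,p in exp.items():
    q=[]
    for n in KE:
        H=hsv(cv2.imread(f'pics/k4_{n}.png')[:,:,::-1].copy()); u=proj(p,*KE[n])[0]; b=near(blobs(H[...,2]<45,15),u); q.append(b[0]); print(n,u,b[0],b[1])
    print(c,tri(q,[KE[n] for n in KE]))
E
```

```text
scene [399.3093 141.5435] 1956 bottom row 166 left 366 right 439
side [258.1414 114.7825] 1209 bottom row 131 left 231 right 301
[0.4394 0.0992 0.234 ] 28.2
basin blob [220.9157 121.6662] 23816
blue [167.9 172.5] 5912 (array([0.4436, 0.2508]), np.float64(0.0034171559052942266)) (120, 130, 95, 84)
t 28.2 pos [0.4394 0.0992 0.234 ] rpy [179.967    2.9089   1.6341] F [-0.0081 -0.7166 -1.5273] op 0.009700017719622832 gf 29.988884925842285
scene [393.0225 114.5823] [393.1167 114.3833] 60
side [237.8538 132.2629] [246.3333 129.4667] 15
blue [0.4237 0.236  0.1265]
scene [417.8371 117.9555] [415.8953 118.7209] 86
side [251.8396 121.1275] [246.3333 129.4667] 15
white [0.4214 0.3266 0.0599]
```

```bash
python3 - <<'E'
from h import *
exp={'blue':(.4005,.2585,.1),'white':(.4425,.3105,.094)}
KE={n:cam(n) for n in('scene','side')}
for f in('n2','k3'):
  for c,p in exp.items():
    q=[]
    for n in KE:
        H=hsv(cv2.imread(f'pics/{f}_{n}.png')[:,:,::-1].copy()); u=proj(p,*KE[n])[0]; b=near(blobs(H[...,2]<45,15),u); q.append(b[0])
    print(f,c,q,tri(q,[KE[n] for n in KE]))
im=cv2.imread('pics/o4.png'); cv2.imwrite('pics/o4c.png',cv2.resize(im[60:280,40:440],None,fx=2,fy=2,interpolation=cv2.INTER_CUBIC))
E
```

```text
n2 blue [array([394.3678, 114.9885]), array([238.    , 131.9167])] [0.401  0.2632 0.0971]
n2 white [array([417.9886, 117.7159]), array([250.5192, 120.8942])] [0.4393 0.3146 0.0914]
k3 blue [array([392.2647, 116.6324]), array([237.7907, 133.814 ])] [0.4001 0.2574 0.0943]
k3 white [array([415.6567, 119.4776]), array([250.3951, 121.8765])] [0.4393 0.307  0.0915]
```

View pics/o4c.png

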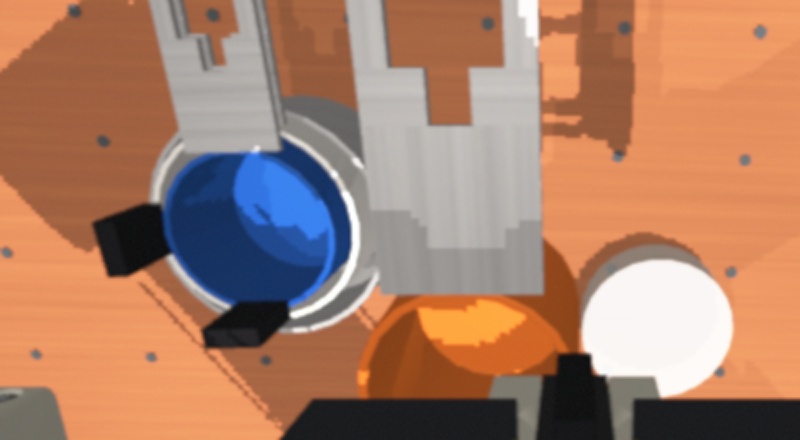

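The wrist view shows blue nested in white with the tabs stacked and aligned. The blue rim is centred at about (165,174) in the full image, and the orange cup is held at right. The nest has been nudged about 6 mm toward −y.

```bash
python3 - <<'E'
from h import *
T=toolT();K,E=cam('wrist',T)
print('blue',onz([(165,174),(163.5,174),(166,175)],K,E,.082)) 
rim=np.array([(163,215),(180,180),(215,155),(250,148),(338,235),(332,265),(310,293),(290,303),(185,262),(210,290)])/2.+[40,60]
print(circ(onz(rim,K,E,.082),.041))
# orange rim as held: ellipse top at ~ (460,292)..left (360,370)
print(np.linalg.inv(T)[:3,:3]@np.array([0,0,1]))
E
python3 chk.py k5 | head -1; python3 go.py 0.4445 0.2235 0.236 2.5
```

```text
blue [[0.4431 0.2543 0.082 ]
 [0.443  0.2557 0.082 ]
 [0.4421 0.2534 0.082 ]]
(array([0.4421, 0.2533]), np.float64(0.0011443983246319893))
[-0.0507  0.0006 -0.9987]
scene [398.5464 142.3697] 1896 bottom row 166 left 366 right 439
t 28.3 pos [0.4395 0.0991 0.2341] rpy [179.9783   2.8909   1.5959] F [ 0.5892  0.4545 -1.8279] op 0.009861350778143003 gf 29.988917112350464
[0.0084, -0.1242, -0.0023, -0.0, 0.0505, -0.0158]
```

>>> carry_out([
  [0.002,-0.03,0,0,0,0],
  [0.005,-0.07,0,0,0,0],
  [0.008,-0.105,0,0,0,0],
  [0.0095,-0.122,0,0,0,0],
  [0.0095,-0.1247,0,0,0,0],
  [0.0095,-0.1247,0,0,0,0],
  [0.0095,-0.1247,0,0,0,0],
])

```text
clock: 29.18
tool_pos: [0.4453, 0.2241, 0.234]
orientation: [180.0, 2.9, 1.6]
force: [0.2, 0.2, -1.6]
opening: 0.0099
gripper_force: 30.0
```

```bash
python3 go.py; python3 pic.py o5 wrist scene side; python3 - <<'E'
import cv2
a=cv2.imread('pics/o5_scene.png')[70:190,340:480]; b=cv2.imread('pics/o5_side.png')[80:200,190:330]
v=cv2.resize(cv2.hconcat([a,b]),None,fx=2.8,fy=2.8,interpolation=cv2.INTER_CUBIC); cv2.imwrite('pics/o5c.png',v)
E
```

```text
t 29.175 pos [0.4453 0.2241 0.234 ] rpy [179.9984   2.8654   1.6229] F [ 0.2119  0.213  -1.5823] op 0.009890427140238797 gf 29.988988637924194
```

>>> carry_out([
  [0.001,0,0.02,0,0,0],
  [0.002,0,0.035,0,0,0],
  [0.0025,0,0.045,0,0,0],
  [0.003,0,0.055,0,0,0],
  [0.003,0,0.065,0,0,0],
  [0.004,0,0.075,0,0,0],
  [0.004,0,0.083,0,0,0],
  [0.0045,0,0.09,0,0,0],
])

```text
clock: 30.32
tool_pos: [0.4453, 0.2251, 0.1433]
orientation: [-180.0, 2.9, 1.7]
force: [0.8, -0.3, -0.9]
opening: 0.0096
gripper_force: 30.0
```

>>> carry_out([
  [0.0005,0,0.006,0,0,0],
  [0.0005,0,0.012,0,0,0],
  [0.001,0,0.018,0,0,0],
  [0.001,0,0.024,0,0,0],
  [0.0015,0,0.03,0,0,0],
  [0.0015,0,0.035,0,0,0],
  [0.002,0,0.038,0,0,0],
])

```text
clock: 31.2
tool_pos: [0.4453, 0.225, 0.1054]
orientation: [180.0, 2.9, 1.7]
force: [0.6, -0.4, -1.0]
opening: 0.01
gripper_force: 30.0
```

>>> carry_out([
  [0,0,0.0015,0,0,0],
  [0,0,0.003,0,0,0],
  [0,0,0.0045,0,0,0],
  [0,0,0.0045,0,0,0],
])

```text
clock: 31.7
tool_pos: [0.4452, 0.225, 0.1012]
orientation: [-180.0, 2.9, 1.7]
force: [-0.1, 0.2, -2.2]
opening: 0.0098
gripper_force: 30.0
```

>>> carry_out([
  [0,0,0.001,0,0,0],
  [0,0,0.002,0,0,0],
  [0,0,0.002,0,0,0],
])

```text
clock: 32.08
tool_pos: [0.4454, 0.2251, 0.0996]
orientation: [-180.0, 2.8, 1.7]
force: [0.3, -0.8, 2.5]
opening: 0.0096
gripper_force: 30.0
```

>>> carry_out([
  [0,0,-0.001,0,0,0],
  [0,0,-0.001,0,0,0],
  [0,0,-0.001,0,0,0],
  [0,0,-0.001,0,0,0],
], grip=-0.3)

```text
clock: 32.58
tool_pos: [0.4451, 0.225, 0.1002]
orientation: [180.0, 2.9, 1.7]
force: [-0.3, 0.1, -0.2]
opening: 0.0302
gripper_force: 0.0
```

>>> carry_out([
  [-0.001,0,-0.02,0,0,0],
  [-0.0025,0,-0.05,0,0,0],
  [-0.0045,0,-0.09,0,0,0],
  [-0.0065,0,-0.125,0,0,0],
  [-0.0065,0,-0.125,0,0.05,0],
  [-0.0065,0,-0.125,0,0.05,0],
])

```text
clock: 33.33
tool_pos: [0.4442, 0.2249, 0.2258]
orientation: [-180.0, -0.0, 1.7]
force: [-0.5, 0.2, 0.3]
opening: 0.0304
gripper_force: 0.0
```

```bash
python3 chk.py n3; python3 nest.py n3; python3 go.py 0.563 -0.0905 0.227 -88.2; cat > lugs.py <<'E'
import sys; from h import *
f=sys.argv[1]
exp={'blue':(.4005,.252,.1),'white':(.4425,.304,.094),'orange':(.4445,.224,.106)}
KE={n:cam(n) for n in('scene','side')}
for c,p in exp.items():
    q=[]
    for n in KE:
        H=hsv(cv2.imread(f'pics/{f}_{n}.png')[:,:,::-1].copy()); u=proj(p,*KE[n])[0]; b=near(blobs(H[...,2]<45,15),u); q.append(b[0]); a=b[1]
    print(f,c,np.round(q,1).tolist(),a,tri(q,[KE[n] for n in KE]))
E
python3 lugs.py n3
```

```text
scene [402.8594 144.8209] 1686 bottom row 166 left 376 right 439
side [261.2985 149.8942] 1427 bottom row 172 left 232 right 298
[0.4447 0.2249 0.225 ] 33.475
t 33.475 pos [0.4447 0.2249 0.225 ] rpy [179.9689   0.0744   1.686 ] F [-0.2383  0.5084 -0.1548] op 0.03078963663089208 gf 0.0
[0.109, 0.3188, -0.0019, 0.0014, 0.0006, 1.5688]
n3 blue [[392.9, 122.3], [238.0, 133.8]] 60 [0.4036 0.2603 0.0843]
n3 white [[415.8, 118.7], [250.4, 122.1]] 103 [0.4387 0.3077 0.0917]
n3 orange [[392.9, 122.3], [253.7, 136.2]] 115 [0.4394 0.2239 0.114 ]
```

>>> carry_out([
  [0.01,0.03,0,0,0,0.15],
  [0.025,0.07,0,0,0,0.33],
  [0.04,0.12,0,0,0,0.51],
  [0.056,0.165,0,0,0,0.69],
  [0.072,0.21,0,0,0,0.87],
  [0.087,0.255,0,0,0,1.05],
  [0.1,0.295,0,0,0,1.23],
  [0.109,0.319,0.005,0,0,1.41],
])

```text
clock: 34.48
tool_pos: [0.5638, -0.0928, 0.2197]
orientation: [179.9, 0.0, -79.5]
force: [0.6, 0.4, -1.3]
opening: 0.0304
gripper_force: 0.0
```

>>> carry_out([
  [0,0,0.005,0,0,0.159],
  [0,0,0.015,0,0,0.159],
  [0,0,0.015,0,0,0.159],
])

```text
clock: 34.85
tool_pos: [0.5625, -0.0906, 0.204]
orientation: [179.8, 0.0, -88.0]
force: [-0.6, -0.4, -0.0]
opening: 0.0304
gripper_force: 0.0
```

```bash
python3 chk.py k6; python3 lugs.py k6; python3 lug.py g1 0.564 -0.0905 0.16; python3 stud.py g1b | grep -v "tab \[4"; python3 go.py; python3 - <<'E'
from h import *
im=cv2.imread('pics/g1.png')[:,:,::-1].copy(); T=toolT();K,E=cam('wrist',T)
print(onz([(326,v) for v in(250,245,240,235)],K,E,.16))
K2,E2=cam('side'); print(proj([(.4415,.224,.103)],K2,E2))
E
```

```text
scene [402.8246 144.7091] 1705 bottom row 166 left 376 right 439
side [269.7313 152.5879] 2121 bottom row 182 left 232 right 309
k6 blue [[392.9, 122.9], [237.9, 133.8]] 50 [0.4035 0.2608 0.0829]
k6 white [[415.8, 119.1], [250.4, 122.2]] 89 [0.4387 0.3077 0.0908]
k6 orange [[392.9, 122.9], [253.7, 136.2]] 111 [0.4396 0.2242 0.1128]
35.0 [ 0.5633 -0.0904  0.2056] [-179.9946   -0.0041  -88.0829] 0.030759911875223214
expected [325.4176 232.488 ]
[326.3 220.8] 636 (319, 196, 16, 49) [ 0.5637 -0.0989  0.16  ]
[290.7 274.6] 482 (281, 248, 17, 46) [ 0.5873 -0.0579  0.16  ]
[363.4 274.9] 474 (357, 249, 17, 45) [ 0.5363 -0.0594  0.16  ]
[202.8 276.5] 3882 (129, 259, 135, 41) [ 0.6488 -0.0543  0.16  ]
[451.5 277. ] 3724 (391, 260, 135, 40) [ 0.4744 -0.0599  0.16  ]
[ 49.7 295. ] 63 (38, 294, 24, 3) [ 0.7595 -0.0355  0.16  ]
[592.1 295.5] 166 (562, 294, 56, 5) [ 0.3717 -0.0485  0.16  ]
brass [231.9   7.1] 369 (219, 0, 26, 18) [ 0.6275 -0.2284  0.1305]
brass [364.2 198.1] 123 (332, 165, 50, 74) [ 0.536  -0.1067  0.1305]
brass [247.2 213.3] 294 (237, 204, 21, 19) [ 0.6234 -0.0917  0.1305]
brass [255.7 309.9] 259 (252, 285, 9, 50) [ 0.6198 -0.0066  0.1305]
brass [399.  316.9] 120 (396, 295, 6, 41) [ 0.4997 -0.0038  0.1305]
tab [533.3  26.3] 1988 (479, 0, 100, 66) [[474.0, 7.0], [500.0, -28.0], [581.0, 32.0], [554.0, 68.0]]
tab [254.3 203.6] 3746 (189, 183, 137, 57) [[189.0, 184.0], [325.0, 183.0], [326.0, 238.0], [190.0, 239.0]]
t 35.05 pos [ 0.5633 -0.0903  0.2057] rpy [-179.9747    0.0001  -88.1051] F [-0.0146  0.4606  0.9074] op 0.030682491580140532 gf 0.0
[[ 0.5634 -0.0773  0.16  ]
 [ 0.5635 -0.081   0.16  ]
 [ 0.5637 -0.0847  0.16  ]
 [ 0.5638 -0.0884  0.16  ]]
[[253.7329 137.4165]]
```

>>> carry_out([
  [0.0027,-0.0016,0.03,0,0,0],
  [0.0027,-0.0016,0.06,0,0,0],
  [0.0027,-0.0016,0.074,0,0,0],
  [0.0027,-0.0016,0.074,0,0,0],
])

```text
clock: 35.55
tool_pos: [0.5646, -0.0932, 0.1311]
orientation: [179.9, -0.0, -88.2]
force: [1.1, 0.1, 0.7]
opening: 0.031
gripper_force: 0.0
```

>>> carry_out([
  [0,0,0,0,0,0],
  [0,0,0,0,0,0],
  [0,0,0,0,0,0],
  [0,0,0,0,0,0],
  [0,0,0,0,0,0],
], grip=-1)

```text
clock: 36.17
tool_pos: [0.566, -0.0934, 0.1335]
orientation: [-179.8, -0.0, -88.2]
force: [-2.9, 1.0, 9.0]
opening: 0.0099
gripper_force: 29.9
```

>>> carry_out([
  [0,0,-0.0025,0,0,0],
  [0,0,-0.0025,0,0,0],
  [0,0.005,-0.0025,0,0,0],
  [0,0.01,-0.0025,0,0,0],
  [0,0.015,-0.0025,0,0,0],
  [0,0.02,-0.0025,0,0,0],
  [0,0.022,-0.0025,0,0,0],
  [0,0.022,-0.0025,0,0,0],
])

```text
clock: 37.17
tool_pos: [0.5423, -0.094, 0.1338]
orientation: [180.0, -0.0, -88.2]
force: [-1.3, 0.3, 0.8]
opening: 0.0095
gripper_force: 29.9
```

```bash
python3 stud.py g2; python3 go.py
```

```text
brass [383.8 214.6] 118 (347, 188, 59, 71) [ 0.5133 -0.1225  0.1305]
brass [178.3 261.4] 512 (166, 250, 27, 25) [ 0.6236 -0.0918  0.1305]
brass [295.7 309.9] 252 (293, 284, 8, 52) [ 0.5592 -0.0627  0.1305]
brass [358.5 313.8] 171 (357, 291, 5, 45) [ 0.5228 -0.0613  0.1305]
brass [327.4 354.5] 86 (305, 354, 45, 2) [ 0.5399 -0.0317  0.1305]
tab [575.2  20.4] 2219 (526, 0, 93, 61) [[517.0, 12.0], [551.0, -34.0], [620.0, 16.0], [586.0, 62.0]]
tab [242.3 229.8] 2785 (150, 221, 177, 27) [[150.0, 221.0], [326.0, 221.0], [326.0, 247.0], [150.0, 247.0]]
tab [156.3 267. ] 454 (144, 223, 31, 68) [[142.0, 223.0], [162.0, 219.0], [175.0, 288.0], [155.0, 292.0]]
tab [261.4 251.7] 520 (234, 245, 57, 13) [[234.0, 245.0], [290.0, 245.0], [290.0, 257.0], [234.0, 257.0]]
tab [511.  343.9] 2636 (479, 322, 64, 46) [[479.0, 367.0], [479.0, 322.0], [542.0, 322.0], [542.0, 367.0]]
t 37.225 pos [ 0.5424 -0.0941  0.1338] rpy [179.956   -0.0024 -88.2265] F [-2.2707 -0.6441  0.1631] op 0.009637454269123302 gf 29.948332607746124
```

>>> carry_out([
  [-0.001,0,-0.003,0,0,0],
  [-0.001,0,-0.007,0,0,0],
  [-0.001,0,-0.011,0,0,0],
  [-0.001,0,-0.011,0,0,0],
])

```text
clock: 37.72
tool_pos: [0.5431, -0.093, 0.1453]
orientation: [-180.0, 0.0, -88.2]
force: [-0.6, 1.5, -0.4]
opening: 0.0102
gripper_force: 30.0
```

>>> carry_out([
  [0,0,-0.005,0,0,0],
  [0,0,-0.015,0,0,0],
  [0,0,-0.03,0,0,0],
  [0,0,-0.055,0,0,0],
  [0,0,-0.08,0,0,0],
  [0,0,-0.1,0,0,0],
  [0,0,-0.1,0,0,0],
  [0,0,-0.1,0,0,0],
])

```text
clock: 38.72
tool_pos: [0.5424, -0.0929, 0.2446]
orientation: [180.0, 0.0, -88.2]
force: [-0.2, 0.0, -1.4]
opening: 0.0095
gripper_force: 30.0
```

```bash
python3 stud.py g3 | tail -4; python3 chk.py k7; python3 lugs.py k7; python3 go.py; python3 - <<'E'
from h import *
im=cv2.imread('pics/g3.png')[:,:,::-1].copy(); H=hsv(im); m=(H[...,1]<40)&(H[...,2]>120); m[:215]=0; m[300:]=0;m[:,330:]=0
for u in (150,155,160,170,185,200,220,260,300): print(u,np.flatnonzero(np.diff(np.r_[0,m[:,u].astype(int),0])).tolist())
for v in (228,235,245,255,265,285): print('row',v,np.flatnonzero(np.diff(np.r_[0,m[v].astype(int),0])).tolist())
E
```

```text
tab [480.8  28.6] 2061 (412, 0, 121, 71) [[411.0, 2.0], [433.0, -30.0], [534.0, 40.0], [512.0, 72.0]]
tab [  7.4 237.1] 1160 (0, 179, 24, 95) [[0.0, 273.0], [0.0, 179.0], [23.0, 179.0], [23.0, 273.0]]
tab [185.5 225.3] 665 (148, 221, 73, 11) [[148.0, 221.0], [220.0, 221.0], [220.0, 231.0], [148.0, 231.0]]
tab [473.8 269.6] 574 (445, 255, 45, 38) [[445.0, 258.0], [457.0, 244.0], [498.0, 278.0], [487.0, 292.0]]
scene [402.8277 144.6805] 1706 bottom row 166 left 376 right 439
side [268.4459 145.5817] 1996 bottom row 172 left 232 right 309
k7 blue [[393.0, 122.8], [238.1, 134.2]] 53 [0.4036 0.2608 0.0824]
k7 white [[415.8, 118.8], [238.1, 134.2]] 53 [0.3943 0.3562 0.023 ]
k7 orange [[393.0, 122.8], [238.1, 134.2]] 53 [0.4036 0.2608 0.0824]
t 38.875 pos [ 0.5423 -0.093   0.244 ] rpy [179.9067  -0.003  -88.2265] F [-0.8488 -0.7329 -1.4411] op 0.010037297143856531 gf 29.95101124048233
150 [220, 262]
155 [220, 290]
160 [220, 235, 255, 291]
170 [220, 236, 280, 290]
185 [220, 234]
200 [220, 235]
220 [221, 249]
260 [221, 259]
300 [220, 249, 251, 263, 266, 269]
row 228 [0, 14, 144, 328]
row 235 [0, 16, 146, 158, 168, 169, 170, 171, 208, 328]
row 245 [0, 19, 147, 159, 209, 317]
row 255 [0, 22, 38, 63, 149, 161, 234, 286, 292, 310]
row 265 [0, 68, 151, 162, 301, 306]
row 285 [0, 33, 155, 174]
```

```bash
python3 - <<'E'
from h import *
im=cv2.imread('pics/n3.png')[:,:,::-1].copy(); H=hsv(im)
T=np.eye(4);T[:3,:3]=Ro.from_euler('xyz',[180,0.07,1.686],degrees=True).as_matrix();T[:3,3]=[.4447,.2249,.225]
K,E=cam('wrist',T)
u=proj([(.4425,.2545,.088)],K,E)[0]; print('exp',u)
bl=(abs(H[...,0].astype(int)-110)<14)&(H[...,1]>110); bl[250:]=0
b=max(blobs(bl,50),key=lambda b:b[1]); print('blue',b[0],b[1],cv2.boundingRect(b[2].astype(np.uint8)))
c=max(cv2.findContours(b[2].astype(np.uint8),0,1)[0],key=len)[:,0]; print('blue rim',circ(onz(cv2.convexHull(c)[:,0],K,E,.082),.041))
x,y,w,h=cv2.boundingRect(b[2].astype(np.uint8))
hull=np.zeros((400,640),np.uint8); cv2.fillConvexPoly(hull,cv2.convexHull(c),1)
om=(hull>0)&(H[...,0]<18)&(H[...,1]>150)
o=max(blobs(om,30),key=lambda b:b[1]); print('orange',o[0],o[1],cv2.boundingRect(o[2].astype(np.uint8)))
c=max(cv2.findContours(o[2].astype(np.uint8),0,1)[0],key=len)[:,0]; print('orange rim',circ(onz(cv2.convexHull(c)[:,0],K,E,.088),.032))
E
python3 go.py 0.466 0.254 0.245 -87.5
```

```text
exp [295.3045 196.325 ]
blue [273.1194 204.4762] 863 (250, 161, 76, 71)
blue rim (array([0.4425, 0.2564]), np.float64(0.0005656701779249429))
orange [285.7018 201.041 ] 2002 (261, 166, 60, 61)
orange rim (array([0.4447, 0.2549]), np.float64(0.0002575806131288154))
t 38.875 pos [ 0.5423 -0.093   0.244 ] rpy [179.9067  -0.003  -88.2265] F [-0.8488 -0.7329 -1.4411] op 0.010037297143856531 gf 29.95101124048233
[-0.3492, 0.0655, -0.0009, 0.0016, -0.0, -0.0127]
```

>>> carry_out([
  [-0.025,0.005,0,0,0,0],
  [-0.07,0.013,0,0,0,0],
  [-0.12,0.022,0,0,0,0],
  [-0.17,0.032,0,0,0,0],
  [-0.22,0.041,0,0,0,0],
  [-0.27,0.05,0,0,0,0],
  [-0.32,0.06,0,0,0,0],
  [-0.345,0.065,0,0,0,0],
])

```text
clock: 39.88
tool_pos: [0.4663, 0.2519, 0.2442]
orientation: [180.0, -0.0, -88.1]
force: [0.2, -0.6, -1.0]
opening: 0.0096
gripper_force: 30.0
```

>>> carry_out([
  [-0.0085,0.001,0,0,0,-0.01],
  [-0.0085,0.001,0,0,0,-0.01],
  [-0.0085,0.001,0,0,0,-0.01],
])

```text
clock: 40.25
tool_pos: [0.466, 0.2574, 0.2447]
orientation: [180.0, -0.0, -87.7]
force: [-0.5, -0.3, -1.9]
opening: 0.01
gripper_force: 30.0
```

```bash
python3 chk.py k8; python3 nest.py g4; python3 go.py 0.4655 0.2583 0.244 -87.5
```

```text
scene [402.7965 144.8447] 1700 bottom row 165 left 376 right 439
side [261.3235 149.9573] 1428 bottom row 172 left 232 right 298
[0.4661 0.2575 0.245 ] 40.4
t 40.4 pos [0.4661 0.2575 0.245 ] rpy [-179.9967    0.0034  -87.7182] F [-0.5599  1.2379 -0.9457] op 0.009999823713555532 gf 29.965602457523346
[-0.0009, 0.0006, 0.001, -0.0001, 0.0001, -0.0038]
```

Basin unmoved. Lowering the green cup.

>>> carry_out([
  [-0.001,0.0005,0.02,0,0,0],
  [-0.001,0.0005,0.04,0,0,0],
  [-0.001,0.0005,0.052,0,0,0],
  [-0.001,0.0005,0.064,0,0,0],
  [-0.001,0.0005,0.074,0,0,0],
  [-0.001,0.0005,0.084,0,0,0],
  [-0.001,0.0005,0.094,0,0,0],
  [-0.001,0.0005,0.1,0,0,0],
])

```text
clock: 41.4
tool_pos: [0.4652, 0.2591, 0.1442]
orientation: [180.0, -0.0, -87.7]
force: [-0.4, -0.2, -0.5]
opening: 0.0098
gripper_force: 30.0
```

>>> carry_out([
  [0,0,0.006,0,0,0],
  [0,0,0.012,0,0,0],
  [0,0,0.018,0,0,0],
  [0,0,0.024,0,0,0],
  [0,0,0.029,0,0,0],
  [0,0,0.033,0,0,0],
])

```text
clock: 42.15
tool_pos: [0.4653, 0.2592, 0.1116]
orientation: [180.0, -0.0, -87.7]
force: [-0.6, 0.1, -0.4]
opening: 0.0098
gripper_force: 30.0
```

>>> carry_out([
  [0,0,0.0015,0,0,0],
  [0,0,0.003,0,0,0],
  [0,0,0.0045,0,0,0],
  [0,0,0.0045,0,0,0],
])

```text
clock: 42.65
tool_pos: [0.4653, 0.2592, 0.1074]
orientation: [180.0, 0.0, -87.7]
force: [-0.3, -0.2, -1.3]
opening: 0.0101
gripper_force: 30.0
```

>>> carry_out([
  [0,0,0.001,0,0,0],
  [0,0,0.002,0,0,0],
  [0,0,0.002,0,0,0],
])

```text
clock: 43.02
tool_pos: [0.4653, 0.2592, 0.1053]
orientation: [180.0, -0.0, -87.7]
force: [-0.1, 0.1, 0.1]
opening: 0.0099
gripper_force: 30.0
```

>>> carry_out([
  [0,0,0.001,0,0,0],
  [0,0,0.002,0,0,0],
  [0,0,0.002,0,0,0],
])

```text
clock: 43.4
tool_pos: [0.4657, 0.2594, 0.1041]
orientation: [-180.0, 0.0, -87.6]
force: [-0.9, -1.4, 5.3]
opening: 0.0099
gripper_force: 30.0
```

>>> carry_out([
  [0,0,-0.001,0,0,0],
  [0,0,-0.001,0,0,0],
  [0,0,-0.001,0,0,0],
  [0,0,-0.001,0,0,0],
], grip=-0.4)

```text
clock: 43.9
tool_pos: [0.4653, 0.2592, 0.1043]
orientation: [180.0, -0.0, -87.7]
force: [-0.9, -0.2, 0.7]
opening: 0.026
gripper_force: 0.0
```

>>> carry_out([
  [0,0,-0.02,0,0,0],
  [0,0,-0.05,0,0,0],
  [0,0,-0.09,0,0,0],
  [0,0,-0.13,0,0,0],
  [-0.05,0,-0.14,0,0,0],
  [-0.06,0,-0.14,0,0,0],
  [-0.06,0,-0.14,0,0,0],
])

```text
clock: 44.78
tool_pos: [0.4624, 0.3194, 0.2436]
orientation: [179.9, -0.1, -87.6]
force: [-0.6, -0.1, -0.3]
opening: 0.0261
gripper_force: 0.0
```

```bash
python3 chk.py n4; python3 nest.py n4; python3 go.py; python3 - <<'E'
import cv2
a=cv2.imread('pics/n4_scene.png')[90:190,340:480]; b=cv2.imread('pics/n4_side.png')[100:200,200:340]
v=cv2.resize(cv2.vconcat([a,b]),None,fx=2.8,fy=2.8,interpolation=cv2.INTER_CUBIC); c=cv2.imread('pics/n4.png')[40:300,130:530]; c=cv2.copyMakeBorder(c,0,v.shape[0]-c.shape[0],0,0,0); cv2.imwrite('pics/n4c.png',cv2.hconcat([v,c]))
E
```

```text
scene [404.9881 143.8926] 1936 bottom row 165 left 376 right 442
side [262.9796 147.7344] 1570 bottom row 172 left 232 right 297
[0.4627 0.3183 0.2438] 44.925
t 44.925 pos [0.4627 0.3183 0.2438] rpy [179.9484  -0.0602 -87.6705] F [-0.8177 -0.2613  0.0495] op 0.02646233404329232 gf 0.0
```

View pics/n4c.png

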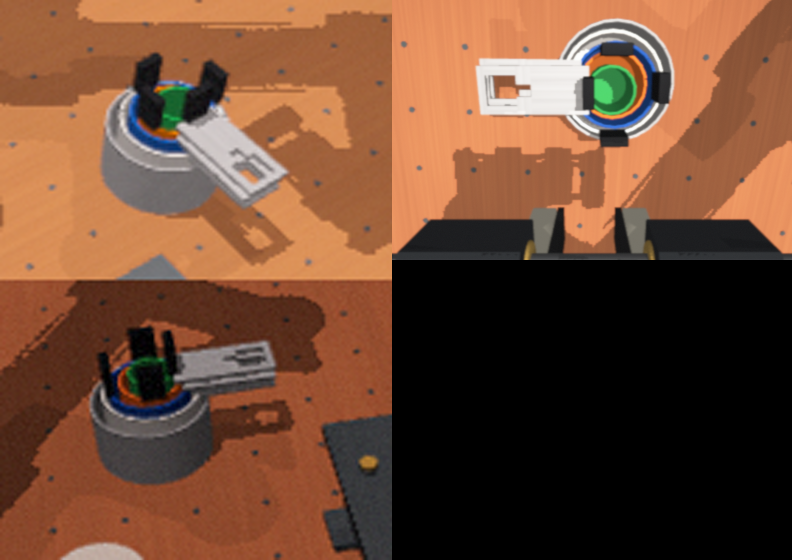

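All four cups are nested with their tabs stacked, at (612,85) in the combined picture. The gripper is clear, so I'm handing in.

```bash
python3 -c "
from plant import workorder
print(workorder.close_job())"
```

```text
the job is handed in; nothing more can be done
None
```

The white, blue, orange and green cups are nested upright in the basin with their tabs aligned, and the job was handed in at about 45 s; no verdict came back.

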